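# Count three sauce pots through the tipping tray at the meal hand-out counter

### The job

Count out three sauce pots for a delivery with the tipping tray: sweep exactly three of the five pots off its deck so that they lie flat in the trough, and shut the lid over them before you tip anything. Then tip the tray towards the stock bin (its thumb plates are there to be pressed down) so that the two spare pots go back into the stock bin while the three stay in the shut trough, and after that tip it the other way so that the three pour out of the trough's open end into the delivery bin. Finish with the lid still shut and the tray let go and level, and leave the lidded bowl, the stack of bowls and the bottle where they stand.

Things in the scene. Friction and masses are not known exactly. Their poses are not given: they have to be found in the camera images.
- pot0: round lidded sauce pot, brown paper sides, white lid: 62 mm across, 30 mm high, about 70 g, slides easily; origin at its centre, half-way up, z up. All five are alike and start upright on the tray's deck, one in each of five lanes 70 mm apart along the tray's y.
- pot1: round lidded sauce pot, brown paper sides, white lid: 62 mm across, 30 mm high, about 70 g, slides easily; origin at its centre, half-way up, z up. All five are alike and start upright on the tray's deck, one in each of five lanes 70 mm apart along the tray's y.
- pot2: round lidded sauce pot, brown paper sides, white lid: 62 mm across, 30 mm high, about 70 g, slides easily; origin at its centre, half-way up, z up. All five are alike and start upright on the tray's deck, one in each of five lanes 70 mm apart along the tray's y.
- pot3: round lidded sauce pot, brown paper sides, white lid: 62 mm across, 30 mm high, about 70 g, slides easily; origin at its centre, half-way up, z up. All five are alike and start upright on the tray's deck, one in each of five lanes 70 mm apart along the tray's y.
- pot4: round lidded sauce pot, brown paper sides, white lid: 62 mm across, 30 mm high, about 70 g, slides easily; origin at its centre, half-way up, z up. All five are alike and start upright on the tray's deck, one in each of five lanes 70 mm apart along the tray's y.
- deck (a point): centre of the steel deck's top face, on the tray, 200 mm above the counter. x: across the deck from its near edge (robot side) to the trough and the lid's hinge; y: along the tray to the trough's open end; z up. Deck 124 mm (x) by 370 mm (y). Its near edge has a rim 5 mm high, its +y end a rim 18 mm high; its -y end is open, with a short lip sloping down over the stock bin; its +x edge steps down into the trough.
- trough (a point): middle of the trough's inner floor, on the tray, axes as deck, from which it lies 103 mm in x and 20 mm lower. The trough is a step of 20 mm down at the deck's +x edge (41 mm in -x from here), 82 mm wide (x) and as long as the tray. The +y end is open (the mouth), the -y end closed. Pots swept in +x over the deck's edge drop in (pot centre then at z = 15 mm); one not pushed wholly past the edge stays leaning on it.
- tray (a joint): tilt of the tray about its pivot: 0 level, positive = mouth end (+y) down over the delivery bin, negative = lip end (-y) down over the stock bin; stops at -0.48 and 0.48. Sprung to centre: let go, it swings back level within 0.05 rad, or dips a little under uneven pots. 6 N down on a thumb plate holds it at its stop. Pots begin to slide at 0.2 to 0.33 rad.
- pivot (a point): point on the fixed stand, on the tray's pivot axis, which runs along its x; 180 mm above the counter; axes as deck with the tray level. From here the deck's surface is 20 mm up and its near rim 102 mm in -x. The stand's cheeks at x = -114 and 126 mm (30 mm wide, at y = 0) reach 10 mm above the axis.
- return_plate (a point): middle of the top face of the steel thumb plate on the tray's near side (robot side) at its -y (stock bin) end, level with the deck; 36 mm (x) by 50 mm (y), 4 mm thick. From pivot: 120 mm in -x, 155 mm along y, 20 mm up. Pressed down it tips the tray to that side (tray negative); at the stop it has gone 74 mm down, on an arc about the pivot axis.
- pour_plate (a point): middle of the top face of the steel thumb plate on the tray's near side (robot side) at its +y (mouth) end, level with the deck; 36 mm (x) by 50 mm (y), 4 mm thick. From pivot: 120 mm in -x, 155 mm along y, 20 mm up. Pressed down it tips the tray to that side (tray positive); at the stop it has gone 74 mm down, on an arc about the pivot axis.
- lid (a joint): angle of the trough's lid: 0 shut; starts open at 1.3 to 1.6 rad, standing up over its hinge; stop at 1.65. Its stiff friction hinge keeps it where it is left; 2 to 5 N at its free edge moves it, slowly.
- lid_hinge (a point): middle of the lid's hinge line, which runs along y on the far (+x) edge of the trough; on the tray, axes as deck, 148 mm in +x and 20 mm above deck, so 220 mm above the counter with the tray level
- lid_edge (a point): middle of the lid's free edge (its outer face). The lid is a clear hood 364 mm long (y), 88 mm from hinge to free edge, 4 mm thick, edged with steel strips that stand 2 mm proud, with a 20 mm skirt under the free edge. Open, its outer face looks away from the robot (+x); shut, that face is the top, 20 mm above the deck, and the skirt stands over the deck's +x edge.
- stock_in (a point): centre of the inner floor of the stock bin, the grey pick bin under the tray's lip (-y) end: inside 254 mm (x) by 220 mm (y); wall next to the tray 50 mm high, sides 85 mm, outer wall 100 mm. Three more pots, fixed stock, stand along its outer wall. The bin is fixed.
- carrier_in (a point): centre of the inner floor of the delivery bin, the same grey pick bin but empty, under the trough's mouth (+y end); same sizes, fixed
- bowl: bystander: brown paper bowl with white lid and a spoon on it, 118 mm across, 62 mm high, near the robot on its left (+y); origin at its foot
- bowl_stack: bystander: stack of empty paper bowls, 116 mm across, 98 mm high, near the robot on its right (-y); origin at its foot
- sauce: bystander: yellow sauce bottle, 60 mm across, 170 mm high, beyond the tray; origin at its foot
Things that resemble listed ones, but are neither listed nor needed, are in the scene too. Leave any green look-alike of the pot0 alone.

How it is judged:
On the way, in this order (a step that is already met when the one before it is completed fails the run):
1. exactly three pots lie in the trough and the other two on the deck (((x of each of pot0, pot1, pot2 in the frame of trough above -0.041 m and y of each of pot0, pot1, pot2 in the frame of trough above -0.185 m and z of each of pot0, pot1, pot2 in the frame of trough below 0.021 m and z of each of pot0, pot1, pot2 in the frame of pivot above -0.1 m and z of each of pot3, pot4 in the frame of trough above 0.029 m) or (x of each of pot0, pot1, pot3 in the frame of trough above -0.041 m and y of each of pot0, pot1, pot3 in the frame of trough above -0.185 m and z of each of pot0, pot1, pot3 in the frame of trough below 0.021 m and z of each of pot0, pot1, pot3 in the frame of pivot above -0.1 m and z of each of pot2, pot4 in the frame of trough above 0.029 m) or (x of each of pot0, pot1, pot4 in the frame of trough above -0.041 m and y of each of pot0, pot1, pot4 in the frame of trough above -0.185 m and z of each of pot0, pot1, pot4 in the frame of trough below 0.021 m and z of each of pot0, pot1, pot4 in the frame of pivot above -0.1 m and z of each of pot2, pot3 in the frame of trough above 0.029 m) or (x of each of pot0, pot2, pot3 in the frame of trough above -0.041 m and y of each of pot0, pot2, pot3 in the frame of trough above -0.185 m and z of each of pot0, pot2, pot3 in the frame of trough below 0.021 m and z of each of pot0, pot2, pot3 in the frame of pivot above -0.1 m and z of each of pot1, pot4 in the frame of trough above 0.029 m) or (x of each of pot0, pot2, pot4 in the frame of trough above -0.041 m and y of each of pot0, pot2, pot4 in the frame of trough above -0.185 m and z of each of pot0, pot2, pot4 in the frame of trough below 0.021 m and z of each of pot0, pot2, pot4 in the frame of pivot above -0.1 m and z of each of pot1, pot3 in the frame of trough above 0.029 m) or (x of each of pot0, pot3, pot4 in the frame of trough above -0.041 m and y of each of pot0, pot3, pot4 in the frame of trough above -0.185 m and z of each of pot0, pot3, pot4 in the frame of trough below 0.021 m and z of each of pot0, pot3, pot4 in the frame of pivot above -0.1 m and z of each of pot1, pot2 in the frame of trough above 0.029 m) or (x of each of pot1, pot2, pot3 in the frame of trough above -0.041 m and y of each of pot1, pot2, pot3 in the frame of trough above -0.185 m and z of each of pot1, pot2, pot3 in the frame of trough below 0.021 m and z of each of pot1, pot2, pot3 in the frame of pivot above -0.1 m and z of each of pot0, pot4 in the frame of trough above 0.029 m) or (x of each of pot1, pot2, pot4 in the frame of trough above -0.041 m and y of each of pot1, pot2, pot4 in the frame of trough above -0.185 m and z of each of pot1, pot2, pot4 in the frame of trough below 0.021 m and z of each of pot1, pot2, pot4 in the frame of pivot above -0.1 m and z of each of pot0, pot3 in the frame of trough above 0.029 m) or (x of each of pot1, pot3, pot4 in the frame of trough above -0.041 m and y of each of pot1, pot3, pot4 in the frame of trough above -0.185 m and z of each of pot1, pot3, pot4 in the frame of trough below 0.021 m and z of each of pot1, pot3, pot4 in the frame of pivot above -0.1 m and z of each of pot0, pot2 in the frame of trough above 0.029 m) or (x of each of pot2, pot3, pot4 in the frame of trough above -0.041 m and y of each of pot2, pot3, pot4 in the frame of trough above -0.185 m and z of each of pot2, pot3, pot4 in the frame of trough below 0.021 m and z of each of pot2, pot3, pot4 in the frame of pivot above -0.1 m and z of each of pot0, pot1 in the frame of trough above 0.029 m))), for 0.2 s.
2. the lid is shut over the three pots, the other two still on the deck (((x of each of pot0, pot1, pot2 in the frame of trough above -0.041 m and y of each of pot0, pot1, pot2 in the frame of trough above -0.185 m and z of each of pot0, pot1, pot2 in the frame of trough below 0.021 m and z of each of pot0, pot1, pot2 in the frame of pivot above -0.1 m and z of each of pot3, pot4 in the frame of trough above 0.029 m) or (x of each of pot0, pot1, pot3 in the frame of trough above -0.041 m and y of each of pot0, pot1, pot3 in the frame of trough above -0.185 m and z of each of pot0, pot1, pot3 in the frame of trough below 0.021 m and z of each of pot0, pot1, pot3 in the frame of pivot above -0.1 m and z of each of pot2, pot4 in the frame of trough above 0.029 m) or (x of each of pot0, pot1, pot4 in the frame of trough above -0.041 m and y of each of pot0, pot1, pot4 in the frame of trough above -0.185 m and z of each of pot0, pot1, pot4 in the frame of trough below 0.021 m and z of each of pot0, pot1, pot4 in the frame of pivot above -0.1 m and z of each of pot2, pot3 in the frame of trough above 0.029 m) or (x of each of pot0, pot2, pot3 in the frame of trough above -0.041 m and y of each of pot0, pot2, pot3 in the frame of trough above -0.185 m and z of each of pot0, pot2, pot3 in the frame of trough below 0.021 m and z of each of pot0, pot2, pot3 in the frame of pivot above -0.1 m and z of each of pot1, pot4 in the frame of trough above 0.029 m) or (x of each of pot0, pot2, pot4 in the frame of trough above -0.041 m and y of each of pot0, pot2, pot4 in the frame of trough above -0.185 m and z of each of pot0, pot2, pot4 in the frame of trough below 0.021 m and z of each of pot0, pot2, pot4 in the frame of pivot above -0.1 m and z of each of pot1, pot3 in the frame of trough above 0.029 m) or (x of each of pot0, pot3, pot4 in the frame of trough above -0.041 m and y of each of pot0, pot3, pot4 in the frame of trough above -0.185 m and z of each of pot0, pot3, pot4 in the frame of trough below 0.021 m and z of each of pot0, pot3, pot4 in the frame of pivot above -0.1 m and z of each of pot1, pot2 in the frame of trough above 0.029 m) or (x of each of pot1, pot2, pot3 in the frame of trough above -0.041 m and y of each of pot1, pot2, pot3 in the frame of trough above -0.185 m and z of each of pot1, pot2, pot3 in the frame of trough below 0.021 m and z of each of pot1, pot2, pot3 in the frame of pivot above -0.1 m and z of each of pot0, pot4 in the frame of trough above 0.029 m) or (x of each of pot1, pot2, pot4 in the frame of trough above -0.041 m and y of each of pot1, pot2, pot4 in the frame of trough above -0.185 m and z of each of pot1, pot2, pot4 in the frame of trough below 0.021 m and z of each of pot1, pot2, pot4 in the frame of pivot above -0.1 m and z of each of pot0, pot3 in the frame of trough above 0.029 m) or (x of each of pot1, pot3, pot4 in the frame of trough above -0.041 m and y of each of pot1, pot3, pot4 in the frame of trough above -0.185 m and z of each of pot1, pot3, pot4 in the frame of trough below 0.021 m and z of each of pot1, pot3, pot4 in the frame of pivot above -0.1 m and z of each of pot0, pot2 in the frame of trough above 0.029 m) or (x of each of pot2, pot3, pot4 in the frame of trough above -0.041 m and y of each of pot2, pot3, pot4 in the frame of trough above -0.185 m and z of each of pot2, pot3, pot4 in the frame of trough below 0.021 m and z of each of pot2, pot3, pot4 in the frame of pivot above -0.1 m and z of each of pot0, pot1 in the frame of trough above 0.029 m)) and value of joint lid below 0.06 rad and value of joint tray between -0.12 and 0.12 rad), for 0.2 s.
3. the two spare pots are back in the stock bin while the three are still in the trough under the shut lid (((x of each of pot0, pot1, pot2 in the frame of trough above -0.041 m and y of each of pot0, pot1, pot2 in the frame of trough above -0.185 m and z of each of pot0, pot1, pot2 in the frame of trough below 0.021 m and z of each of pot0, pot1, pot2 in the frame of pivot above -0.1 m and y of each of pot3, pot4 in the frame of pivot below -0.15 m and z of each of pot3, pot4 in the frame of pivot below -0.085 m) or (x of each of pot0, pot1, pot3 in the frame of trough above -0.041 m and y of each of pot0, pot1, pot3 in the frame of trough above -0.185 m and z of each of pot0, pot1, pot3 in the frame of trough below 0.021 m and z of each of pot0, pot1, pot3 in the frame of pivot above -0.1 m and y of each of pot2, pot4 in the frame of pivot below -0.15 m and z of each of pot2, pot4 in the frame of pivot below -0.085 m) or (x of each of pot0, pot1, pot4 in the frame of trough above -0.041 m and y of each of pot0, pot1, pot4 in the frame of trough above -0.185 m and z of each of pot0, pot1, pot4 in the frame of trough below 0.021 m and z of each of pot0, pot1, pot4 in the frame of pivot above -0.1 m and y of each of pot2, pot3 in the frame of pivot below -0.15 m and z of each of pot2, pot3 in the frame of pivot below -0.085 m) or (x of each of pot0, pot2, pot3 in the frame of trough above -0.041 m and y of each of pot0, pot2, pot3 in the frame of trough above -0.185 m and z of each of pot0, pot2, pot3 in the frame of trough below 0.021 m and z of each of pot0, pot2, pot3 in the frame of pivot above -0.1 m and y of each of pot1, pot4 in the frame of pivot below -0.15 m and z of each of pot1, pot4 in the frame of pivot below -0.085 m) or (x of each of pot0, pot2, pot4 in the frame of trough above -0.041 m and y of each of pot0, pot2, pot4 in the frame of trough above -0.185 m and z of each of pot0, pot2, pot4 in the frame of trough below 0.021 m and z of each of pot0, pot2, pot4 in the frame of pivot above -0.1 m and y of each of pot1, pot3 in the frame of pivot below -0.15 m and z of each of pot1, pot3 in the frame of pivot below -0.085 m) or (x of each of pot0, pot3, pot4 in the frame of trough above -0.041 m and y of each of pot0, pot3, pot4 in the frame of trough above -0.185 m and z of each of pot0, pot3, pot4 in the frame of trough below 0.021 m and z of each of pot0, pot3, pot4 in the frame of pivot above -0.1 m and y of each of pot1, pot2 in the frame of pivot below -0.15 m and z of each of pot1, pot2 in the frame of pivot below -0.085 m) or (x of each of pot1, pot2, pot3 in the frame of trough above -0.041 m and y of each of pot1, pot2, pot3 in the frame of trough above -0.185 m and z of each of pot1, pot2, pot3 in the frame of trough below 0.021 m and z of each of pot1, pot2, pot3 in the frame of pivot above -0.1 m and y of each of pot0, pot4 in the frame of pivot below -0.15 m and z of each of pot0, pot4 in the frame of pivot below -0.085 m) or (x of each of pot1, pot2, pot4 in the frame of trough above -0.041 m and y of each of pot1, pot2, pot4 in the frame of trough above -0.185 m and z of each of pot1, pot2, pot4 in the frame of trough below 0.021 m and z of each of pot1, pot2, pot4 in the frame of pivot above -0.1 m and y of each of pot0, pot3 in the frame of pivot below -0.15 m and z of each of pot0, pot3 in the frame of pivot below -0.085 m) or (x of each of pot1, pot3, pot4 in the frame of trough above -0.041 m and y of each of pot1, pot3, pot4 in the frame of trough above -0.185 m and z of each of pot1, pot3, pot4 in the frame of trough below 0.021 m and z of each of pot1, pot3, pot4 in the frame of pivot above -0.1 m and y of each of pot0, pot2 in the frame of pivot below -0.15 m and z of each of pot0, pot2 in the frame of pivot below -0.085 m) or (x of each of pot2, pot3, pot4 in the frame of trough above -0.041 m and y of each of pot2, pot3, pot4 in the frame of trough above -0.185 m and z of each of pot2, pot3, pot4 in the frame of trough below 0.021 m and z of each of pot2, pot3, pot4 in the frame of pivot above -0.1 m and y of each of pot0, pot1 in the frame of pivot below -0.15 m and z of each of pot0, pot1 in the frame of pivot below -0.085 m)) and value of joint lid below 0.06 rad), for 0.2 s.
At the end, for the whole second after the job is handed in: the three counted pots lie in the delivery bin and the two spare ones in the stock bin (pot centres between the bins' walls and less than 95 mm above the counter), all at rest (under 0.03 m/s); the lid is shut (under 0.06 rad) and the tray is level (within 0.12 rad) and still (x of pot0 in the frame of pivot between -0.135 and 0.135 m and x of pot1 in the frame of pivot between -0.135 and 0.135 m and x of pot2 in the frame of pivot between -0.135 and 0.135 m and x of pot3 in the frame of pivot between -0.135 and 0.135 m and x of pot4 in the frame of pivot between -0.135 and 0.135 m and y of pot0 in the frame of pivot between -0.385 and 0.385 m and y of pot1 in the frame of pivot between -0.385 and 0.385 m and y of pot2 in the frame of pivot between -0.385 and 0.385 m and y of pot3 in the frame of pivot between -0.385 and 0.385 m and y of pot4 in the frame of pivot between -0.385 and 0.385 m and z of each of pot0, pot1, pot2, pot3, pot4 in the frame of pivot below -0.085 m and ((y of each of pot0, pot1, pot2 in the frame of pivot above 0.15 m and y of each of pot3, pot4 in the frame of pivot below -0.15 m) or (y of each of pot0, pot1, pot3 in the frame of pivot above 0.15 m and y of each of pot2, pot4 in the frame of pivot below -0.15 m) or (y of each of pot0, pot1, pot4 in the frame of pivot above 0.15 m and y of each of pot2, pot3 in the frame of pivot below -0.15 m) or (y of each of pot0, pot2, pot3 in the frame of pivot above 0.15 m and y of each of pot1, pot4 in the frame of pivot below -0.15 m) or (y of each of pot0, pot2, pot4 in the frame of pivot above 0.15 m and y of each of pot1, pot3 in the frame of pivot below -0.15 m) or (y of each of pot0, pot3, pot4 in the frame of pivot above 0.15 m and y of each of pot1, pot2 in the frame of pivot below -0.15 m) or (y of each of pot1, pot2, pot3 in the frame of pivot above 0.15 m and y of each of pot0, pot4 in the frame of pivot below -0.15 m) or (y of each of pot1, pot2, pot4 in the frame of pivot above 0.15 m and y of each of pot0, pot3 in the frame of pivot below -0.15 m) or (y of each of pot1, pot3, pot4 in the frame of pivot above 0.15 m and y of each of pot0, pot2 in the frame of pivot below -0.15 m) or (y of each of pot2, pot3, pot4 in the frame of pivot above 0.15 m and y of each of pot0, pot1 in the frame of pivot below -0.15 m)) and value of joint lid below 0.06 rad and value of joint tray between -0.12 and 0.12 rad and velocity of joint tray between -0.1 and 0.1 rad/s and linear speed of each of pot0, pot1, pot2, pot3, pot4 below 0.03 m/s); the robot touches nothing.
It fails at once if the tray is tipped (over 0.2 rad) while the lid is open (over 0.3 rad) (value of joint lid above 0.3 rad and (value of joint tray above 0.2 rad or value of joint tray below -0.2 rad)).
It fails at once if the lidded bowl is moved more than 30 mm (distance of bowl from where it was at the start of the episode above 0.03 m).
It fails at once if the stack of empty bowls is moved more than 30 mm (distance of bowl_stack from where it was at the start of the episode above 0.03 m).
It fails at once if the sauce bottle is moved more than 30 mm (distance of sauce from where it was at the start of the episode above 0.03 m).
It also fails if it takes over 72 s, if anything falls off the work surface, if the arm or the gripper's body presses on something with over 40 N, if the wrist force passes 120 N, or if a joint passes its speed limit or range.

### The arm

A 6-joint arm with a two-finger parallel gripper is mounted at the origin on the work surface. World frame = base frame: x ahead of the robot, y to its left, z up, the work surface at z = 0. Lengths are in m, angles in rad, forces in N, time in s.
With the tool pointing down it reaches from about 0.2 to 0.875 m from the base axis. Payload 3.4 kg.
Tool frame: the origin (TCP) lies between the finger pads; the fingertips stand 14 mm ahead of it and the grasp point (between the pads) lies 5 mm behind it; x points along the fingers, z is the direction in which the jaws open and shut, and the axes are right-handed (so a half turn about x gives the same grasp; the last joint's range is limited). The gripper opens to 94 mm and grips with 3 to 60 N. Pads are 16 mm wide; open, the fingers measure 119 mm over their backs; the gripper's body (75 mm by 177 mm) begins 78 mm behind the grasp point.
Start: joints at [-1.315, 0.276, 1.505, -0, 1.361, -0.121], TCP at [0.212, -0.535, 0.219] pointing down, gripper open.
Joint ranges: [-2.89, 2.89], [-0.75, 2.08], [0.22, 2.7], [-1.18, 4.32], [0.11, 2.71], [-2.7, 2.7]. Speed limits (rad/s): [2.57, 2.57, 3.14, 3.14, 3.14, 3.14].

### API

Orientations are given as a 3x3 rotation matrix whose columns are the frame's x, y, z axes.
In Python, from station import monitor, optics, ticket gives the robot as it stands. The module is installed in compiled form; this text tells all that it offers.
- The arm moves only by the tool carry_out, never from a script. Its argument "plan" is a list of rows, each a list of 3 entries, a list of its own where there are three numbers: the shift along the tool's x, y, z as a fraction of full scale, then the turn about the tool's x as a fraction of full scale, then the gripper's target within -1 to 1 (shut at 1, half-way at 0, fully open at -1). In form: [[[tx, ty, tz], twist, claw], ...]. A call has exactly 8 rows; each row shifts and turns the commanded pose from where the row before left it, along the tool's axes as they then stand; what a row does not reach is not made up. Full scale, the value 1, is 2 cm for a shift and 6 degrees for a turn. A row lasts 1/12 s, in which the tool goes at most 41.7 mm and 7.16 degrees, less where a joint would pass 70% of its speed; a pose out of reach is approached as far as the arm can. A call with a number of a shift or a turn outside -1 to 1 is refused whole. A call with a gripper value outside its range is refused whole. The fingers move at their own pace and stop on an object; "squeeze" is the grip in N (left out, the last holds). Time passes only in rows, so rows that do not move let the fingers close, or fill a call up. It gives the time, the measured TCP pose, the force and the opening at its end, in the units of the state.
- monitor.get_obs(): the state, without advancing time (a new reading comes with each control period).
- optics.read_camera(name): name is "scene" or "side" or "wrist"; returns the picture (400x640x3 uint8, red, green, blue); there is no depth.
- optics.camera_info(name): a dict with "fx", "fy", "cx", "cy" (pixels), "xyz" and "attitude" of the camera in the world; the wrist camera has in their place "T_tool_cam" (4x4, takes a point from camera to tool coordinates, whose origin is the TCP and whose axes are the tool frame's). Camera axes: x right, y up, looking along -z (the intrinsics and any distortion apply to the point x, -y, -z); pixel columns grow to the right and rows downward; lengths in m; the calibration is good to about 2 mm. The wrist camera is an equidistant fisheye: a pixel r from the principal point sees the ray r / f radians off the axis. A picture is of the moment at which its call begins: read the wrist's pose just before it. camera_info takes no time and is no camera call.
- ticket.close_job(): hands the job in, once; it reports no verdict.
The state is a dict: "t": time; "qpos": joint angles; "joint_vel": joint speeds; "joint_efforts": joint torques, N m; "eef_pos": TCP position; "orientation": TCP orientation; "wrist_force": force on the tool from outside, world axes, zero at the start; "wrist_torque": the same for the moment, N m; "width": finger opening in m.
Only numpy, scipy, OpenCV 4.12 (cv2) and the standard library are available. Lean on these libraries where they do the work, as an engineer would, in place of code of your own. Each camera call takes 0.05 s, during which the arm holds its last target.

## Working session

There is one attempt and no reset: what is moved stays moved. The work goes in short steps, Python scripts to look and compute and a tool call to move; the robot and the scene stay as the last step left them, time stands still between calls to the robot, and variables do not carry over. Pictures are saved under pics/ and viewed, and the job is handed in when it is done.

Besides the shell and the picture viewer there is one more tool, called after "Request:" by a JSON object that holds its "method" and its "body", one argument or row to a line. carry_out: Moves the arm, as the interface text tells. Its arguments: {"type":"object","properties":{"plan":{"type":"array"},"squeeze":{"type":"number"}},"required":["plan"]}

```bash
mkdir -p pics; python3 - <<'E'
from station import monitor, optics
import cv2
o=monitor.get_obs();print(o)
for n in ["scene","side","wrist"]:
    print(n,optics.camera_info(n))
    cv2.imwrite(f"pics/{n}0.png",optics.read_camera(n)[:,:,::-1])
E
```

```text
{'t': 0.0, 'qpos': array([-1.31500499e+00,  2.76559854e-01,  1.50613532e+00, -3.55986038e-05,
        1.36071435e+00, -1.21022893e-01]), 'joint_vel': array([ 0.00040551, -0.0006677 ,  0.0003225 ,  0.001526  , -0.00039493,
       -0.00158734]), 'joint_efforts': array([-8.38954238e-04, -4.04581046e+01, -2.37231803e+01,  7.03777629e-02,
        3.45254119e-02, -1.44873843e-04]), 'eef_pos': array([ 0.21140448, -0.53412365,  0.21862391]), 'orientation': array([[-4.93369579e-04,  9.29838892e-01,  3.67966564e-01],
       [ 1.74893955e-03,  3.67966848e-01, -9.29837265e-01],
       [-9.99998349e-01,  1.84797856e-04, -1.80777566e-03]]), 'wrist_force': array([-0.1576458 , -0.18961515, -0.16769511]), 'wrist_torque': array([0.01730965, 0.00631376, 0.02008943]), 'width': 0.09371101492129125}
scene {'fx': 414.96329375866753, 'fy': 414.96329375866753, 'cx': 312.3875308150195, 'cy': 193.37663045627312, 'xyz': array([1.15892441, 0.29725687, 1.05682151]), 'attitude': array([[-0.42932726, -0.7244966 ,  0.53924279],
       [ 0.90314126, -0.34192811,  0.2596556 ],
       [-0.00373733,  0.59848964,  0.80112183]])}
side {'fx': 381.2199616095259, 'fy': 381.2199616095259, 'cx': 318.8300343377305, 'cy': 195.747589474235, 'xyz': array([0.48178033, 0.84293478, 0.91222971]), 'attitude': array([[-0.99948592,  0.0064033 , -0.03141489],
       [-0.02748632, -0.67555466,  0.7367974 ],
       [-0.01650454,  0.73728211,  0.67538337]])}
wrist {'fx': 309.70691628693146, 'fy': 309.70691628693146, 'cx': 321.4758297508037, 'cy': 201.94407706645399, 'T_tool_cam': array([[-5.44743880e-04,  2.77313329e-01, -9.60779382e-01,
        -1.64870216e-01],
       [ 1.27795659e-03,  9.60778933e-01,  2.77312475e-01,
         8.04814409e-02],
       [ 9.99999035e-01, -1.07677007e-03, -8.77772839e-04,
        -4.36292320e-05],
       [ 0.00000000e+00,  0.00000000e+00,  0.00000000e+00,
         1.00000000e+00]])}
```

View pics/scene0.png

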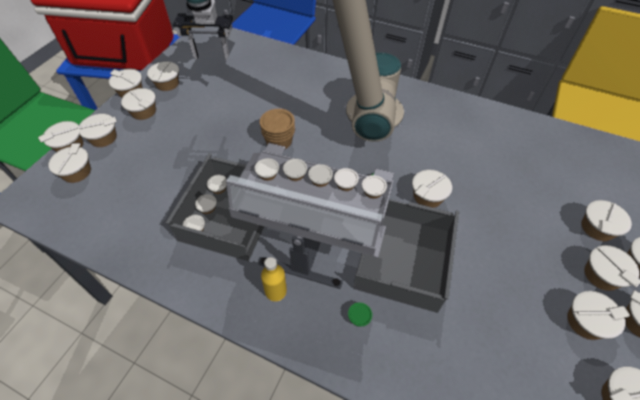

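View pics/side0.png

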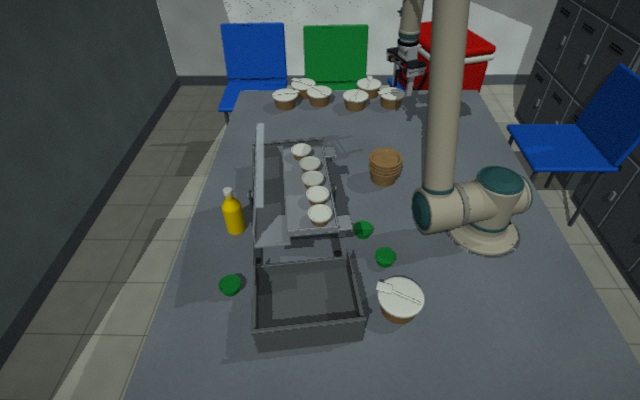

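View pics/wrist0.png

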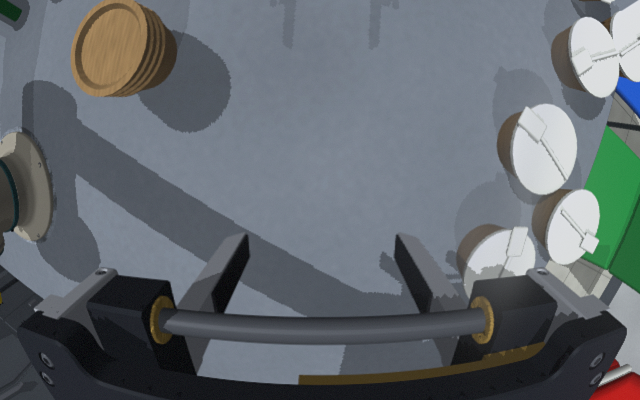

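The scene view shows five white pot lids in a row on the deck, from (266,169) to (374,185). Three fixed stock pots stand in the stock bin at (217,183), (205,203) and (194,224). There are lidded bowls at both table ends, and a green look-alike at (360,313). The side view shows the deck pots from (301,150) to (320,214), and green pots on the counter at (231,285), (362,229) and (385,257). The five pots I want are the white ones on the steel deck.

```bash
cat > h.py <<'E'
import numpy as np, cv2
from station import monitor, optics
def ray(n,u,v):
    c=optics.camera_info(n)
    d=np.array([(u-c['cx'])/c['fx'],-(v-c['cy'])/c['fy'],-1.0]); return np.array(c['xyz']),np.array(c['attitude'])@d
def onz(n,u,v,z):
    p,d=ray(n,u,v); return p+d*(z-p[2])/d[2]
def proj(n,P):
    c=optics.camera_info(n); q=np.array(c['attitude']).T@(np.array(P)-c['xyz'])
    return np.array([c['cx']+c['fx']*q[0]/-q[2], c['cy']-c['fy']*q[1]/-q[2]])
def tri(n1,a,n2,b):
    p,d=ray(n1,*a);q,e=ray(n2,*b)
    s=np.linalg.lstsq(np.stack([d,-e],1),q-p,rcond=None)[0]
    A=p+s[0]*d;B=q+s[1]*e; return (A+B)/2,np.linalg.norm(A-B)
def shot(n,name):
    im=optics.read_camera(n)[:,:,::-1].copy(); cv2.imwrite(f"pics/{name}.png",im); return im
def crop(im,x0,y0,x1,y1,k,name):
    cv2.imwrite(f"pics/{name}.png",cv2.resize(im[y0:y1,x0:x1],None,fx=k,fy=k,interpolation=cv2.INTER_CUBIC))
E
python3 - <<'E'
from h import *
for n,box in [("scene",(245,150,400,205)),("side",(285,135,340,230))]:
    im=cv2.imread(f"pics/{n}0.png"); x0,y0,x1,y1=box
    hsv=cv2.cvtColor(im,cv2.COLOR_BGR2HSV)
    m=((hsv[:,:,1]<45)&(hsv[:,:,2]>(165 if n=="side" else 150))).astype(np.uint8)
    mm=np.zeros_like(m); mm[y0:y1,x0:x1]=m[y0:y1,x0:x1]
    k,l,s,c=cv2.connectedComponentsWithStats(mm)
    for i in range(1,k):
        if s[i,4]>40: print(n,c[i].round(1),s[i],onz(n,*c[i],0.23).round(4))
sc=cv2.imread("pics/scene0.png"); crop(sc,150,130,470,330,2.5,"c_scene"); 
sd=cv2.imread("pics/side0.png"); crop(sd,215,110,375,350,2.5,"c_side")
E
```

```text
scene [266.4 167.1] [255 158  24  19 362] [ 0.5761 -0.1162  0.23  ]
scene [294.9 167.4] [284 158  23  19 339] [ 0.5454 -0.0483  0.23  ]
scene [320.3 173.2] [309 164  23  19 349] [0.5349 0.0197 0.23  ]
scene [346.1 177.4] [334 168  25  20 387] [0.5194 0.0855 0.23  ]
scene [376.3 182.5] [362 170  31  26 512] [0.5021 0.1611 0.23  ]
scene [299.1 194. ] [245 175 117  30 807] [6.182e-01 1.000e-04 2.300e-01]
side [298.2 148.7] [292 144  15  11  99] [ 0.5827 -0.1142  0.23  ]
side [317.3 193.1] [307 186  21  15 246] [0.5179 0.0881 0.23  ]
side [319.5 212.4] [308 205  23  16 293] [0.5102 0.1609 0.23  ]
```

View pics/c_scene.png

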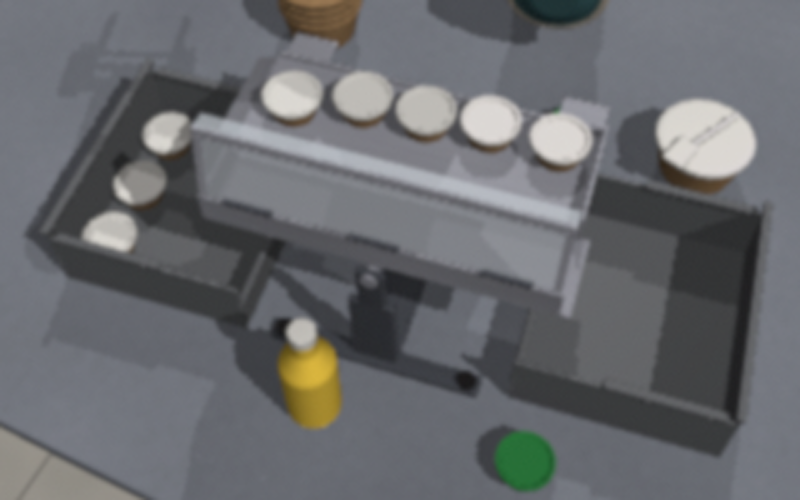

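View pics/c_side.png

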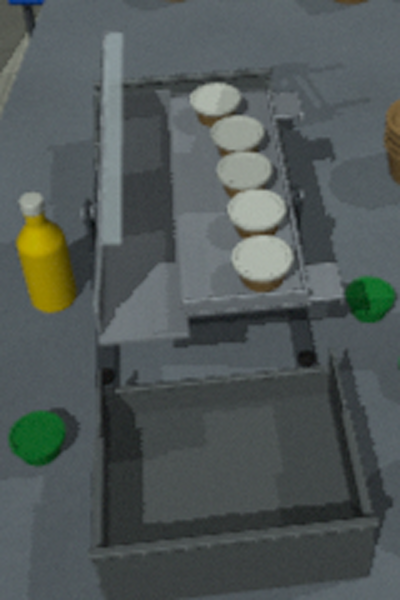

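```bash
python3 - <<'E'
from h import *
sc=cv2.imread("pics/scene0.png"); sd=cv2.imread("pics/side0.png")
def g(im,x0,y0,w,h,k):
    return cv2.resize(im[y0:y0+h,x0:x0+w],None,fx=k,fy=k,interpolation=cv2.INTER_CUBIC)
a=g(sc,255,140,50,37,8);b=g(sc,360,160,50,37,8);c=g(sd,300,140,50,37,8);d=g(sd,325,200,50,37,8)
cv2.imwrite("pics/plates.png",np.vstack([np.hstack([a,b]),np.hstack([c,d])]))
E
```

```text
(no output)
```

View pics/plates.png

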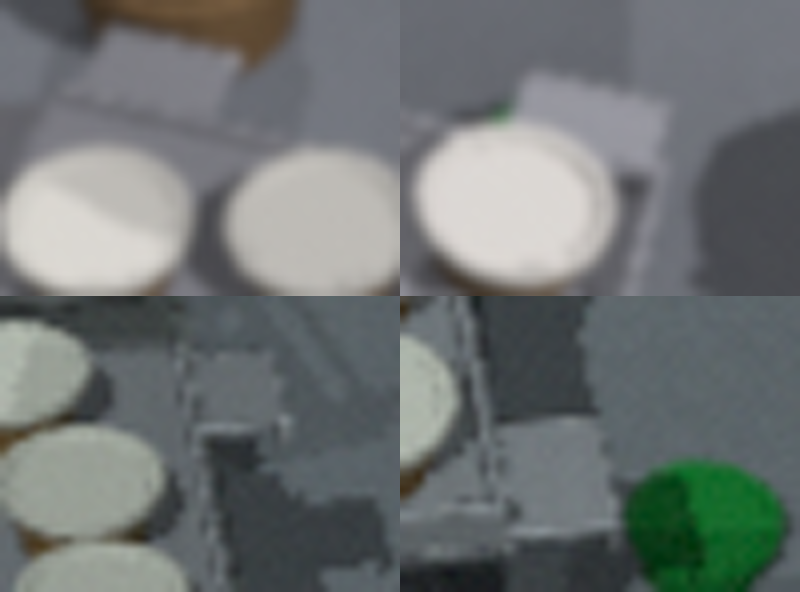

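```bash
python3 - <<'E'
from h import *
R={}
for nm,n,ox,oy,pts in [("ret","scene",255,140,[(108,22),(245,60),(62,97),(215,128)]),("pour","scene",360,160,[(125,72),(270,105),(242,178)]),
 ("ret","side",300,140,[(275,56),(285,130),(195,56),(205,133)]),("pour","side",325,200,[(200,122),(218,230),(92,126),(108,240)])]:
    P=[onz(n,ox+u/8,oy+v/8,0.2)[:2] for u,v in pts]; print(nm,n,np.round(P,4).tolist(),np.mean(P,0).round(4))
E
```

```text
ret scene [[0.4734, -0.1701], [0.4689, -0.1176], [0.5117, -0.1671], [0.5017, -0.1121]] [ 0.4889 -0.1417]
pour scene [[0.4355, 0.1384], [0.4284, 0.1872], [0.4619, 0.1889]] [0.4419 0.1715]
ret side [[0.4713, -0.1662], [0.4676, -0.1166], [0.5035, -0.1661], [0.4987, -0.1145]] [ 0.4853 -0.1409]
pour side [[0.4313, 0.1406], [0.4272, 0.1883], [0.4666, 0.1429], [0.4619, 0.193]] [0.4467 0.1662]
```

```bash
cat >> h.py <<'E'
YAW=0.130
X=np.array([np.cos(YAW),np.sin(YAW)]);Y=np.array([-np.sin(YAW),np.cos(YAW)])
PIV=np.array([0.5858,0.0282]); D=PIV-0.038*X
def loc(P): P=np.array(P); d=P[:2]-D; return np.round(np.array([d@X,d@Y,P[2] if len(P)>2 else 0])*1000,1)
def st():
    o=monitor.get_obs(); R=o['orientation']
    print('t',round(o['t'],2),'TCP loc mm',loc(o['eef_pos']),'yaw',round(np.arctan2(R[1,1],R[0,1]),4),'F',o['wrist_force'].round(1),'w',round(o['width'],3),'q',o['qpos'].round(2))
E
python3 - <<'E'
from h import *
st()
print('pots',[loc(onz("scene",*c,.23)).tolist() for c in [(266.4,167.1),(294.9,167.4),(320.3,173.2),(346.1,177.4),(374,184)]])
print('pots side',[loc(onz("side",*c,.23)).tolist() for c in [(301,149.5),(310,163),(312.7,179),(317.3,193.1),(319.8,212.8)]])
for nm,n,c,z in [('stack','scene',(277,115),.098),('bowl','scene',(432,185),.062),('sauce','scene',(270,264),.17),('sauce','side',(228,190),.17),('stack','side',(385,155),.098)]: print(nm,loc(onz(n,*c,z)))
# lid ends: side near-end corners
for c in [(257,207.2),(263,207.2),(256,123),(264,123)]: print('lid side',loc(onz("side",*c,.307)))
for c in [(382,214),(383,218),(230,178),(227,182)]: print('lid scene',loc(onz("scene",*c,.307)))
for n in ("scene","side"):
  print(n,'deck corners',[proj(n,np.append(D+a*X+b*Y,.2)).round(0).tolist() for a in(-.062,.062) for b in(-.185,.185)])
  print(n,'lid edge t=1.3,1.45,1.6',[proj(n,np.append(D+(.148-.088*np.cos(t))*X+b*Y,.22+.088*np.sin(t))).round(1).tolist() for t in (1.3,1.45,1.6) for b in(-.182,.182)])
E
```

```text
t 0.15 TCP loc mm [-406.1 -509.2  218.8] yaw 0.3768 F [-0.4  0.4 -0. ] w 0.094 q [-1.32  0.28  1.51  0.    1.36 -0.12]
pots [[9.8, -141.9, 230.0], [-11.9, -70.7, 230.0], [-13.5, -1.7, 230.0], [-20.4, 65.3, 230.0], [-21.2, 138.1, 230.0]]
pots side [[8.2, -135.6, 230.0], [-13.4, -65.0, 230.0], [-14.7, 8.5, 230.0], [-21.6, 68.3, 230.0], [-20.4, 143.0, 230.0]]
stack [-315.3 -246.6   98. ]
bowl [-205.8  295.3   62. ]
sauce [241.3 -46.3 170. ]
sauce [233.1 -43.2 170. ]
stack [-293.2 -249.8   98. ]
lid side [127.  184.5 307. ]
lid side [113.4 186.2 307. ]
lid side [ 136.1 -179.3  307. ]
lid side [ 112.3 -176.2  307. ]
lid scene [116.1 178.2 307. ]
lid scene [125.7 182.5 307. ]
lid scene [ 125.4 -178.9  307. ]
lid scene [ 138.3 -180.5  307. ]
scene deck corners [[263.0, 152.0], [394.0, 184.0], [245.0, 185.0], [384.0, 222.0]]
scene lid edge t=1.3,1.45,1.6 [[229.1, 178.0], [382.8, 218.1], [226.6, 181.5], [381.6, 222.2], [224.1, 185.6], [380.3, 227.0]]
side deck corners [[322.0, 147.0], [338.0, 232.0], [284.0, 149.0], [289.0, 236.0]]
side lid edge t=1.3,1.45,1.6 [[260.0, 122.9], [258.3, 207.0], [255.6, 122.4], [252.5, 206.7], [251.1, 122.6], [246.6, 207.0]]
```

Request:
{"method": "carry_out", "body": {
  "plan": [
    [[-0.5, 0, 0], 1, 1],
    [[-0.5, 0, 0], 1, 1],
    [[0, 0, 0], 0.36, 1],
    [[0, 0.8, -1], 0, 1],
    [[0, 0.8, -1], 0, 1],
    [[0, 0.8, -1], 0, 1],
    [[0, 0.8, -1], 0, 1],
    [[0, 0.8, -1], 0, 1]
  ],
  "squeeze": 10
}}

```text
t: 0.82
eef_pos: [0.2783, -0.424, 0.2391]
orientation: [[-0.0, 0.992, 0.129], [0.001, 0.129, -0.992], [-1.0, -0.0, -0.001]]
wrist_force: [-0.2, -0.1, -0.3]
width: 0.0438
```

```bash
python3 -c "
from h import *
st()"
```

```text
t 0.82 TCP loc mm [-325.5 -408.5  239.1] yaw 0.1292 F [-0.2 -0.1 -0.3] w 0.044 q [-1.13  0.16  1.61  0.    1.37  0.31]
```

Request:
{"method": "carry_out", "body": {
  "plan": [
    [[0, 0.7, -1], 0, 1],
    [[0, 0.7, -1], 0, 1],
    [[0, 0.7, -1], 0, 1],
    [[0, 0.7, -1], 0, 1],
    [[0, 0.7, -1], 0, 1],
    [[0, 0.7, -1], 0, 1],
    [[0, 0.7, -1], 0, 1],
    [[0, 0.7, -1], 0, 1]
  ]
}}

```text
t: 1.48
eef_pos: [0.3685, -0.2508, 0.2393]
orientation: [[-0.0, 0.992, 0.129], [0.0, 0.129, -0.992], [-1.0, -0.0, -0.0]]
wrist_force: [-0.1, 0.4, -0.6]
width: 0.0006
```

Request:
{"method": "carry_out", "body": {
  "plan": [
    [[0, 0.7, -1], 0, 1],
    [[0, 0.7, -1], 0, 1],
    [[0, 0.7, -1], 0, 1],
    [[0, 0.7, -1], 0, 1],
    [[0, 0.7, -1], 0, 1],
    [[0, 0.7, -1], 0, 1],
    [[0, 0.7, -1], 0, 1],
    [[0, 0.7, -1], 0, 1]
  ]
}}

```text
t: 2.15
eef_pos: [0.4589, -0.0776, 0.2393]
orientation: [[-0.0, 0.992, 0.129], [0.0, 0.129, -0.992], [-1.0, -0.0, -0.0]]
wrist_force: [0.2, -0.0, 0.3]
width: 0.0007
```

```bash
python3 -c "
from h import *
st()
im=shot('wrist','w1')"
```

```text
t 2.15 TCP loc mm [-101.6  -88.5  239.3] yaw 0.1297 F [ 0.2 -0.   0.3] w 0.001 q [-0.32  0.1   1.69 -0.    1.36  1.12]
```

View pics/w1.png

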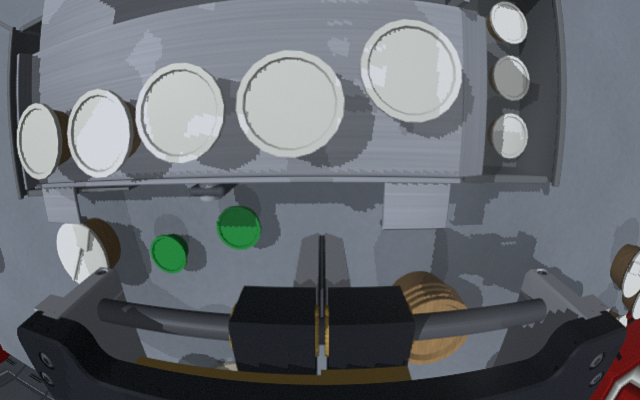

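The wrist view shows the five deck pots at (40,140), (99,133), (180,111), (290,102) and (411,71). The return plate is near (417,206). I'll use this view to check the frame.

```bash
cat >> h.py <<'E'
def wonz(o,u,v,z):
    c=optics.camera_info("wrist"); T=np.array(c['T_tool_cam'])
    dx,dy=(u-c['cx']),(v-c['cy']); r=np.hypot(dx,dy); th=r/c['fx']
    d=np.array([np.sin(th)*dx/r,-np.sin(th)*dy/r,-np.cos(th)])
    R=np.array(o['orientation']); p=np.array(o['eef_pos'])+R@T[:3,3]; w=R@T[:3,:3]@d
    return p+w*(z-p[2])/w[2]
E
python3 -c "
from h import *
o=monitor.get_obs()
for c in [(40,141),(99,133),(180,112),(290,103),(411,71)]: print(loc(wonz(o,*c,.229)))
print('plate',[loc(wonz(o,*c,.2)).tolist() for c in [(388,183),(450,183),(449,229),(383,229)]])
print('rim top',[loc(wonz(o,*c,.205)).tolist() for c in [(75,187),(200,183),(300,180),(450,178)]])
"
```

```text
[-20.2 136.8 229. ]
[-21.1  66.2 229. ]
[-13.5  -0.4 229. ]
[-11.8 -67.7 229. ]
[   8.5 -136.2  229. ]
plate [[-63.9, -130.9, 200.0], [-63.1, -177.2, 200.0], [-98.3, -180.9, 200.0], [-97.5, -129.4, 200.0]]
rim top [[-63.8, 123.7, 205.0], [-62.8, -0.9, 205.0], [-61.2, -71.2, 205.0], [-58.5, -174.6, 205.0]]
```

Request:
{"method": "carry_out", "body": {
  "plan": [
    [[0, 0, -1], 0, 1],
    [[0.55, 0, 0], 0, 1],
    [[0, 1, 0], 0, 1],
    [[0, 0.8, 0], 0, 1],
    [[0, 0.5, 0], 0, 1],
    [[0, 0.5, 0], 0, 1],
    [[0, 0.5, 0], 0, 1],
    [[0, 0.5, 0], 0, 1]
  ]
}}

```text
t: 2.87
eef_pos: [0.532, -0.0493, 0.2284]
orientation: [[-0.001, 0.992, 0.129], [-0.0, 0.129, -0.992], [-1.0, -0.001, 0.0]]
wrist_force: [-0.1, -0.1, -0.4]
width: 0.0002
```

```bash
python3 -c "
from h import *
st()
im=shot('wrist','w2')"
```

```text
t 2.87 TCP loc mm [-25.4 -69.9 228.4] yaw 0.1294 F [-0.1 -0.1 -0.4] w 0.0 q [-0.22  0.21  1.57 -0.    1.36  1.22]
```

View pics/w2.png

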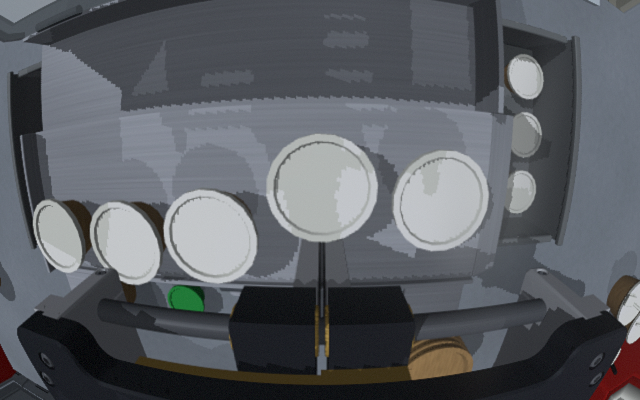

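The pot is centred ahead of the fingers at (322,187) and the others haven't moved. I'll carry on with the push.

Request:
{"method": "carry_out", "body": {
  "plan": [
    [[0, 0.55, 0], 0, 1],
    [[0, 0.55, 0], 0, 1],
    [[0, 0.55, 0], 0, 1],
    [[0, 0.55, 0], 0, 1],
    [[0, 0.55, 0], 0, 1],
    [[0, 0.55, 0], 0, 1],
    [[0, 0.55, 0], 0, 1],
    [[0, 0.45, 0], 0, 1]
  ]
}}

```text
t: 3.58
eef_pos: [0.6182, -0.0379, 0.2283]
orientation: [[0.0, 0.992, 0.129], [-0.0, 0.129, -0.992], [-1.0, 0.0, 0.0]]
wrist_force: [-0.4, -0.5, -0.3]
width: 0.0005
```

```bash
python3 -c "
from h import *
st()
im=shot('wrist','w3')"
```

```text
t 3.58 TCP loc mm [ 61.5 -69.8 228.3] yaw 0.1298 F [-0.4 -0.5 -0.3] w 0.001 q [-0.17  0.34  1.39  0.    1.41  1.27]
```

View pics/w3.png

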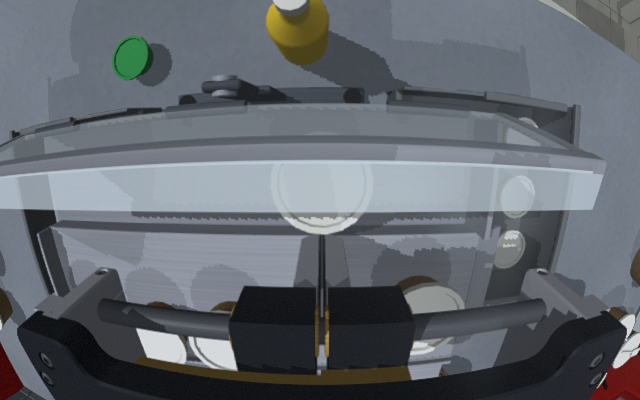

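The pot is down in the trough, seen at (322,190) below the skirt strip. Next is the pot at y=0.

Request:
{"method": "carry_out", "body": {
  "plan": [
    [[0, -0.95, 0], 0, 1],
    [[0, -0.95, 0], 0, 1],
    [[0, -0.95, 0], 0, 1],
    [[0, -0.95, 0], 0, 1],
    [[0, -0.95, 0], 0, 1],
    [[0, -0.95, 0], 0, 1],
    [[0, -0.95, 0], 0, 1],
    [[0, 0, -1], 0, 1]
  ]
}}

```text
t: 4.3
eef_pos: [0.4794, -0.0378, 0.2286]
orientation: [[-0.002, 0.992, 0.126], [-0.002, 0.126, -0.992], [-1.0, -0.002, 0.002]]
wrist_force: [0.5, 0.7, -0.3]
width: -0.0
```

Request:
{"method": "carry_out", "body": {
  "plan": [
    [[0, 0, -1], 0, 1],
    [[0, 0, -1], 0, 1],
    [[0, 0, -0.5], 0, 1],
    [[0, 0.5, 0], 0, 1],
    [[0, 0.5, 0], 0, 1],
    [[0, 0.5, 0], 0, 1],
    [[0, 0.5, 0], 0, 1],
    [[0, 0.5, 0], 0, 1]
  ]
}}

```text
t: 4.97
eef_pos: [0.5271, 0.0199, 0.2281]
orientation: [[-0.0, 0.992, 0.128], [-0.0, 0.128, -0.992], [-1.0, -0.0, 0.0]]
wrist_force: [-0.5, 0.2, -0.3]
width: 0.0006
```

Request:
{"method": "carry_out", "body": {
  "plan": [
    [[0, 0.55, 0], 0, 1],
    [[0, 0.55, 0], 0, 1],
    [[0, 0.55, 0], 0, 1],
    [[0, 0.55, 0], 0, 1],
    [[0, 0.55, 0], 0, 1],
    [[0, 0.5, 0], 0, 1],
    [[0, 0.5, 0], 0, 1],
    [[0, 0.4, 0], 0, 1]
  ]
}}

```text
t: 5.63
eef_pos: [0.6089, 0.0314, 0.2283]
orientation: [[0.0, 0.992, 0.129], [-0.0, 0.129, -0.992], [-1.0, 0.0, 0.0]]
wrist_force: [0.7, 0.1, 0.4]
width: 0.001
```

```bash
python3 -c "
from h import *
st()
im=shot('wrist','w4')"
```

```text
t 5.63 TCP loc mm [6.130e+01 2.000e-01 2.283e+02] yaw 0.1298 F [0.7 0.1 0.4] w 0.001 q [-0.06  0.32  1.41 -0.    1.4   1.38]
```

View pics/w4.png

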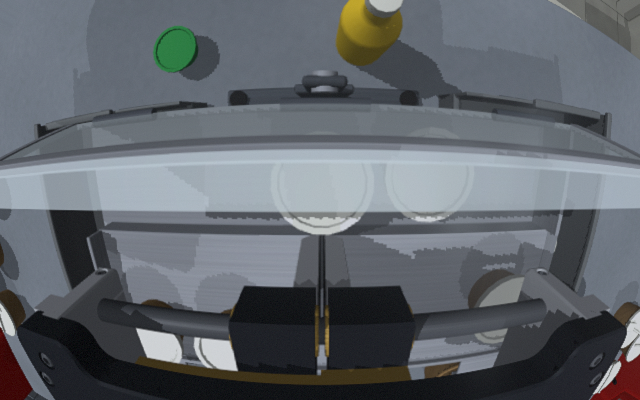

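Two pots are in the trough, at (322,190) and (430,180). Now the third, at y=66.

Request:
{"method": "carry_out", "body": {
  "plan": [
    [[0, -0.98, 0], 0, 1],
    [[0, -0.98, 0], 0, 1],
    [[0, -0.98, 0], 0, 1],
    [[0, -0.98, 0], 0, 1],
    [[0, -0.98, 0], 0, 1],
    [[0, -0.98, 0], 0, 1],
    [[0, -0.98, 0], 0, 1],
    [[0, 0, -0.9], 0, 1]
  ]
}}

```text
t: 6.35
eef_pos: [0.466, 0.0294, 0.2287]
orientation: [[-0.002, 0.992, 0.127], [-0.002, 0.127, -0.992], [-1.0, -0.002, 0.002]]
wrist_force: [-0.2, -0.1, 0.1]
width: 0.0003
```

Request:
{"method": "carry_out", "body": {
  "plan": [
    [[0, 0, -0.9], 0, 1],
    [[0, 0, -0.9], 0, 1],
    [[0, 0, -0.6], 0, 1],
    [[0, 0.5, 0], 0, 1],
    [[0, 0.5, 0], 0, 1],
    [[0, 0.5, 0], 0, 1],
    [[0, 0.5, 0], 0, 1],
    [[0, 0.5, 0], 0, 1]
  ]
}}

```text
t: 7.02
eef_pos: [0.5144, 0.0849, 0.2283]
orientation: [[0.0, 0.992, 0.128], [-0.0, 0.128, -0.992], [-1.0, 0.0, 0.0]]
wrist_force: [0.1, -0.0, -0.1]
width: 0.0006
```

Request:
{"method": "carry_out", "body": {
  "plan": [
    [[0, 0.55, 0], 0, 1],
    [[0, 0.55, 0], 0, 1],
    [[0, 0.55, 0], 0, 1],
    [[0, 0.55, 0], 0, 1],
    [[0, 0.55, 0], 0, 1],
    [[0, 0.55, 0], 0, 1],
    [[0, 0.55, 0], 0, 1],
    [[0, 0.5, 0], 0, 1]
  ]
}}

```text
t: 7.68
eef_pos: [0.6002, 0.0969, 0.2284]
orientation: [[0.0, 0.992, 0.129], [-0.0, 0.129, -0.992], [-1.0, 0.0, 0.0]]
wrist_force: [-0.4, -0.8, 0.0]
width: 0.0007
```

```bash
python3 -c "
from h import *
st()
im=shot('wrist','w5')
im=shot('side','s5');crop(im,215,110,375,350,2.5,'c_side5')"
```

```text
t 7.68 TCP loc mm [ 61.2  66.2 228.4] yaw 0.1297 F [-0.4 -0.8  0. ] w 0.001 q [ 0.05  0.32  1.42 -0.    1.4   1.49]
```

View pics/w5.png

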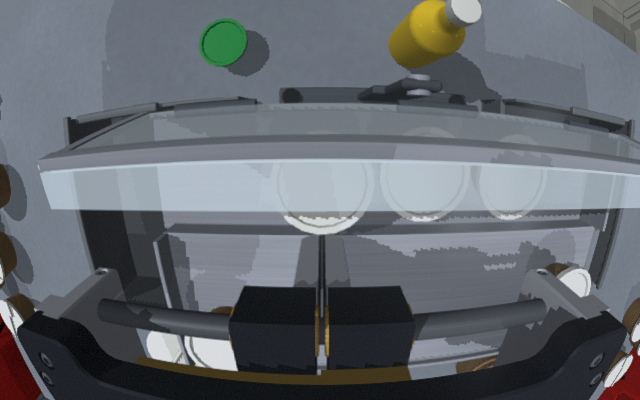

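View pics/c_side5.png

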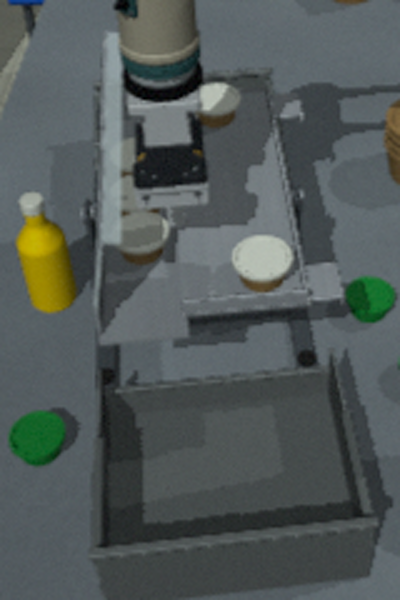

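Request:
{"method": "carry_out", "body": {
  "plan": [
    [[-0.5, -1, 0], 0, 1],
    [[-1, 0, 0.5], 0, 1],
    [[-1, 0, 0.5], 0, 1],
    [[-1, 0, 0.5], 0, 1],
    [[-1, 0, 0.5], 0, 1],
    [[-1, 0, 0.5], 0, 1],
    [[-1, 0, 0.5], 0, 1],
    [[-0.3, 0, 0.3], 0, 1]
  ]
}}

```text
t: 8.45
eef_pos: [0.5884, 0.0277, 0.3679]
orientation: [[0.005, 0.992, 0.129], [-0.001, 0.129, -0.992], [-1.0, 0.005, 0.002]]
wrist_force: [0.7, -0.4, 0.8]
width: 0.0003
```

Request:
{"method": "carry_out", "body": {
  "plan": [
    [[0, 1, 0], 0, 1],
    [[0, 1, 0], 0, 1],
    [[0, 1, 0], 0, 1],
    [[0, 1, 0], 0, 1],
    [[0, 1, 0], 0, 1],
    [[0, 1, 0], 0, 1],
    [[0, 1, 0], 0, 1],
    [[0, 1, 0], 0, 1]
  ]
}}

```text
t: 9.12
eef_pos: [0.7467, 0.0497, 0.3635]
orientation: [[-0.002, 0.992, 0.129], [0.0, 0.129, -0.992], [-1.0, -0.002, -0.0]]
wrist_force: [-0.2, -0.5, -0.2]
width: 0.0011
```

```bash
python3 -c "
from h import *
st()
im=shot('wrist','w6')
im=shot('side','s6');crop(im,215,110,375,350,2.5,'c_side6')"
```

```text
t 9.12 TCP loc mm [200.3   0.5 363.5] yaw 0.1299 F [-0.2 -0.5 -0.2] w 0.001 q [-0.03  0.54  0.74  0.    1.87  1.41]
```

View pics/w6.png

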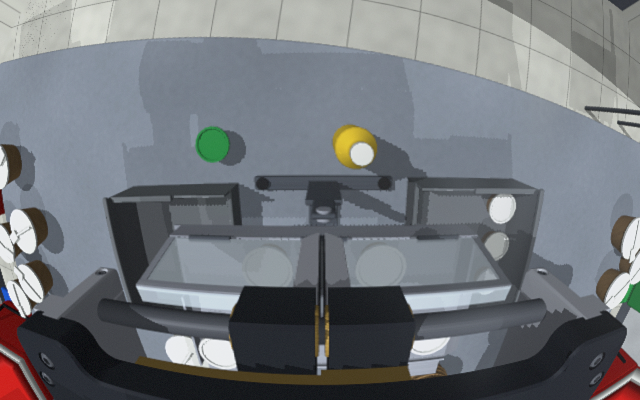

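View pics/c_side6.png

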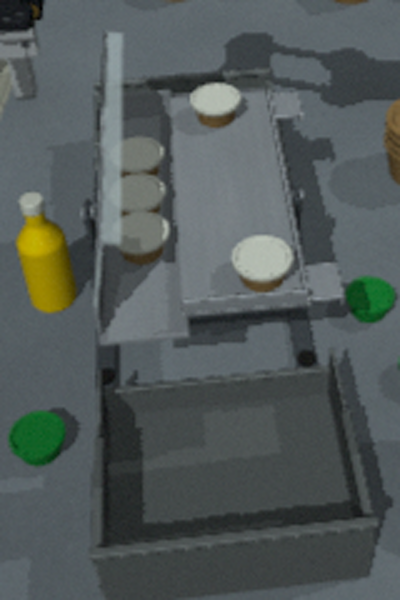

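Three pots lie flat in the trough, at (138,155), (140,190) and (143,235) in the crop. Two are on the deck, and the fingers are behind the lid. I'll descend and start closing the lid.

Request:
{"method": "carry_out", "body": {
  "plan": [
    [[1, 0, 0], 0, 1],
    [[1, 0, 0], 0, 1],
    [[0.65, 0, 0], 0, 1],
    [[0, -1, 0], 0, 1],
    [[0, -1, 0], 0, 1],
    [[0, -0.8, 0], 0, 1],
    [[0.1, -0.3, 0], 0, 1],
    [[0.1, -0.3, 0], 0, 1]
  ]
}}

```text
t: 9.88
eef_pos: [0.6782, 0.0407, 0.3086]
orientation: [[0.003, 0.992, 0.129], [0.0, 0.129, -0.992], [-1.0, 0.003, 0.0]]
wrist_force: [2.2, -0.2, 2.5]
width: 0.0006
```

```bash
python3 -c "
from h import *
st()
im=shot('side','s7');crop(im,215,110,375,350,2.5,'c_side7')"
```

```text
t 9.88 TCP loc mm [131.3   0.4 308.6] yaw 0.1297 F [ 2.2 -0.2  2.5] w 0.001 q [-0.04  0.41  1.09  0.    1.64  1.4 ]
```

View pics/c_side7.png

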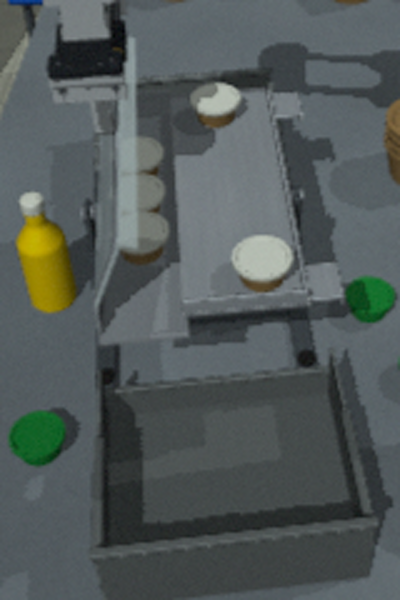

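Request:
{"method": "carry_out", "body": {
  "plan": [
    [[0.12, -0.3, 0], 0, 1],
    [[0.15, -0.3, 0], 0, 1],
    [[0.17, -0.3, 0], 0, 1],
    [[0.2, -0.27, 0], 0, 1],
    [[0.2, -0.22, 0], 0, 1],
    [[0.2, -0.2, 0], 0, 1],
    [[0.22, -0.18, 0], 0, 1],
    [[0.22, -0.13, 0], 0, 1]
  ]
}}

```text
t: 10.6
eef_pos: [0.6408, 0.0356, 0.2772]
orientation: [[-0.0, 0.992, 0.129], [-0.0, 0.129, -0.992], [-1.0, -0.0, 0.0]]
wrist_force: [2.8, 0.8, 1.3]
width: 0.0005
```

```bash
python3 -c "
from h import *
st()"
```

```text
t 10.6 TCP loc mm [9.350e+01 2.000e-01 2.772e+02] yaw 0.1297 F [2.8 0.8 1.3] w 0.001 q [-0.05  0.36  1.25 -0.    1.54  1.39]
```

Request:
{"method": "carry_out", "body": {
  "plan": [
    [[0.27, -0.16, 0], 0, 1],
    [[0.27, -0.15, 0], 0, 1],
    [[0.27, -0.12, 0], 0, 1],
    [[0.28, -0.1, 0], 0, 1],
    [[0.28, -0.08, 0], 0, 1],
    [[0.28, -0.06, 0], 0, 1],
    [[0.28, -0.02, 0], 0, 1],
    [[0.2, 0, 0], 0, 1]
  ]
}}

```text
t: 11.27
eef_pos: [0.6276, 0.0339, 0.2346]
orientation: [[0.0, 0.992, 0.129], [-0.0, 0.129, -0.992], [-1.0, 0.0, 0.0]]
wrist_force: [3.1, 1.3, 2.2]
width: 0.0003
```

```bash
python3 -c "
from h import *
st()
im=shot('side','s8');crop(im,215,110,375,350,2.5,'c_side8')"
```

```text
t 11.27 TCP loc mm [8.020e+01 2.000e-01 2.346e+02] yaw 0.1297 F [3.1 1.3 2.2] w 0.0 q [-0.06  0.35  1.36 -0.    1.43  1.38]
```

View pics/c_side8.png

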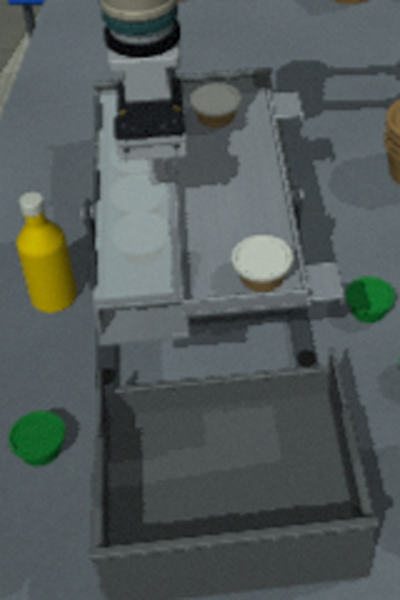

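The lid is nearly down over the trough. I'll press it until the force rises.

Request:
{"method": "carry_out", "body": {
  "plan": [
    [[0.1, 0, 0], 0, 1],
    [[0.1, 0, 0], 0, 1],
    [[0.05, 0, 0], 0, 1],
    [[0, 0, 0], 0, 1],
    [[0, 0, 0], 0, 1],
    [[0, 0, 0], 0, 1],
    [[0, 0, 0], 0, 1],
    [[0, 0, 0], 0, 1]
  ]
}}

```text
t: 11.98
eef_pos: [0.6278, 0.0339, 0.2341]
orientation: [[0.004, 0.992, 0.129], [-0.0, 0.129, -0.992], [-1.0, 0.004, 0.001]]
wrist_force: [-0.9, 0.1, 14.0]
width: 0.0006
```

The lid is down hard, with 14 N at a tip height of 220 mm. I'll lift and go to the return plate.

Request:
{"method": "carry_out", "body": {
  "plan": [
    [[-1, 0, 0], 0, 1],
    [[-1, 0, 0], 0, 1],
    [[-1, 0, 0], 0, 1],
    [[0, -1, 0.9], 0, 1],
    [[0, -1, 0.9], 0, 1],
    [[0, -1, 0.9], 0, 1],
    [[0, -1, 0.9], 0, 1],
    [[0, -1, 0.9], 0, 1]
  ]
}}

```text
t: 12.65
eef_pos: [0.5367, -0.0687, 0.2892]
orientation: [[-0.006, 0.992, 0.13], [0.001, 0.13, -0.992], [-1.0, -0.006, -0.001]]
wrist_force: [-0.5, -0.5, 0.1]
width: 0.0007
```

Request:
{"method": "carry_out", "body": {
  "plan": [
    [[0, -1, 0.9], 0, 1],
    [[0, -1, 0.9], 0, 1],
    [[0, -1, 0.9], 0, 1],
    [[0, -0.2, 0.3], 0, 1],
    [[0, 0, 0], 0, 1],
    [[0, 0, 0], 0, 1],
    [[0, 0, 0], 0, 1],
    [[0, 0, 0], 0, 1]
  ]
}}

```text
t: 13.32
eef_pos: [0.4848, -0.1351, 0.29]
orientation: [[-0.001, 0.991, 0.131], [0.001, 0.131, -0.991], [-1.0, -0.001, -0.001]]
wrist_force: [0.1, -0.1, -0.5]
width: 0.0004
```

```bash
python3 -c "
from h import *
st()
im=shot('wrist','w9')
im=shot('side','s9');crop(im,215,110,375,350,2.5,'c_side9')
im=shot('scene','sc9');crop(im,150,130,470,330,2.5,'c_scene9')"
```

```text
t 13.32 TCP loc mm [ -83.3 -148.8  290. ] yaw 0.131 F [ 0.1 -0.1 -0.5] w 0.0 q [-0.41  0.13  1.52  0.    1.49  1.03]
```

View pics/w9.png

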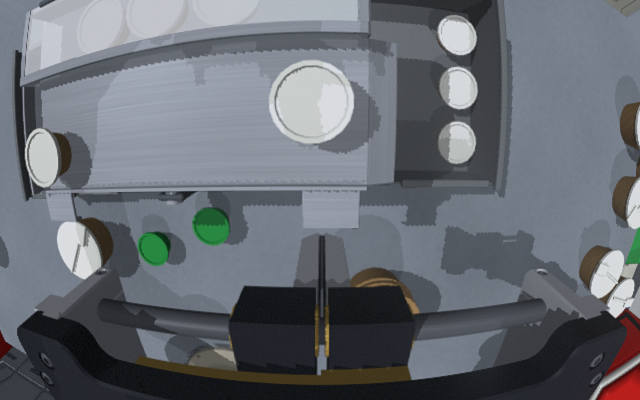

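View pics/c_side9.png

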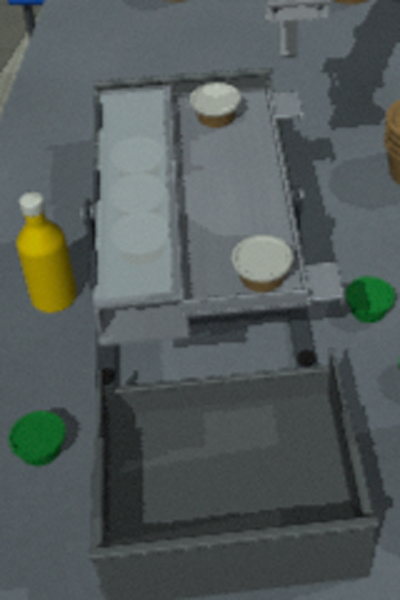

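View pics/c_scene9.png

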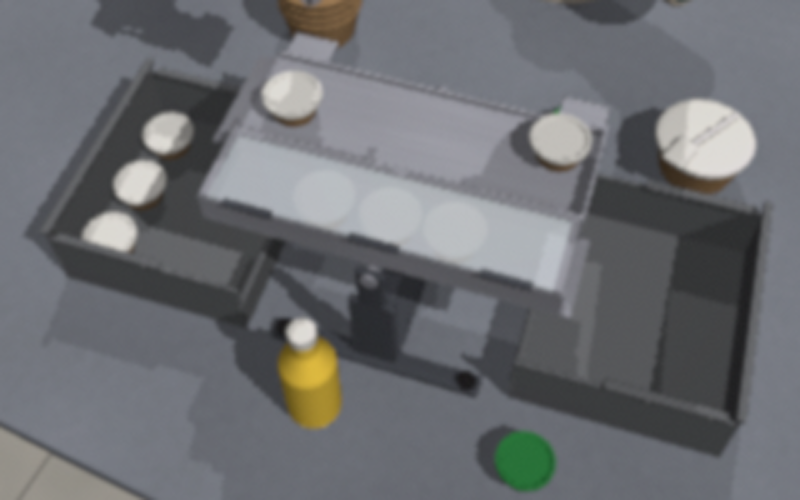

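The lid is shut over three pots, with two left on the deck at (313,101) and (43,157) in the wrist view. The return plate is at (330,209), ahead of the fingers. I'll press it down gently.

Request:
{"method": "carry_out", "body": {
  "plan": [
    [[1, 0, 0], 0, 1],
    [[1, 0, 0], 0, 1],
    [[1, 0, 0], 0, 1],
    [[0.6, 0, 0], 0, 1],
    [[0.3, 0, 0], 0, 1],
    [[0.3, 0, 0], 0, 1],
    [[0.3, 0, 0], 0, 1],
    [[0.3, 0, 0], 0, 1]
  ]
}}

```text
t: 14.13
eef_pos: [0.4847, -0.1362, 0.1946]
orientation: [[0.001, 0.992, 0.13], [-0.001, 0.13, -0.992], [-1.0, 0.001, 0.001]]
wrist_force: [-1.5, -1.0, 3.7]
width: 0.0008
```

Request:
{"method": "carry_out", "body": {
  "plan": [
    [[0.2, 0, 0], 0, 1],
    [[0.2, 0, 0], 0, 1],
    [[0.2, 0, 0], 0, 1],
    [[0.2, 0, 0], 0, 1],
    [[0.15, 0, 0], 0, 1],
    [[0.15, 0, 0], 0, 1],
    [[0.15, 0, 0], 0, 1],
    [[0.15, 0, 0], 0, 1]
  ]
}}

```text
t: 14.8
eef_pos: [0.4847, -0.1362, 0.1663]
orientation: [[0.001, 0.992, 0.129], [-0.0, 0.129, -0.992], [-1.0, 0.001, 0.0]]
wrist_force: [-0.0, 1.3, 5.4]
width: 0.0004
```

```bash
python3 -c "
from h import *
st()
im=shot('wrist','w10')"
```

```text
t 14.8 TCP loc mm [ -83.5 -149.9  166.3] yaw 0.1296 F [-0.   1.3  5.4] w 0.0 q [-0.41  0.21  1.74  0.    1.19  1.03]
```

View pics/w10.png

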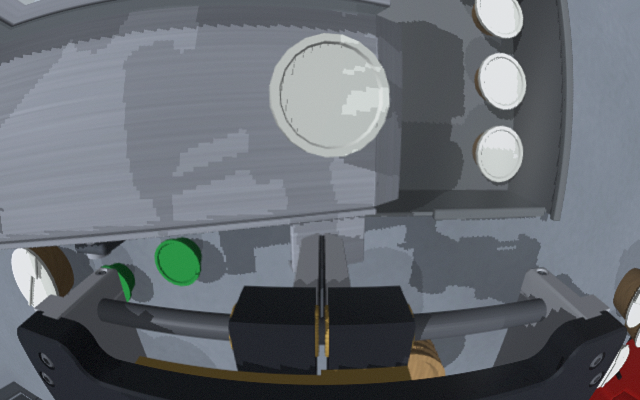

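Request:
{"method": "carry_out", "body": {
  "plan": [
    [[0.12, 0, 0], 0, 1],
    [[0.12, 0, 0], 0, 1],
    [[0.12, 0, 0], 0, 1],
    [[0.12, 0, 0], 0, 1],
    [[0.12, 0, 0], 0, 1],
    [[0.12, 0, 0], 0, 1],
    [[0.12, 0, 0], 0, 1],
    [[0.12, 0, 0], 0, 1]
  ]
}}

```text
t: 15.52
eef_pos: [0.4843, -0.1362, 0.1468]
orientation: [[-0.0, 0.992, 0.129], [-0.0, 0.129, -0.992], [-1.0, -0.0, 0.0]]
wrist_force: [-0.6, 0.5, 5.7]
width: 0.0007
```

```bash
python3 -c "
from h import *
st()
im=shot('wrist','w11')
im=shot('side','s11');crop(im,215,110,375,350,2.5,'c_side11')"
```

```text
t 15.52 TCP loc mm [ -84.  -149.8  146.8] yaw 0.1298 F [-0.6  0.5  5.7] w 0.001 q [-0.41  0.22  1.77 -0.    1.15  1.03]
```

View pics/w11.png

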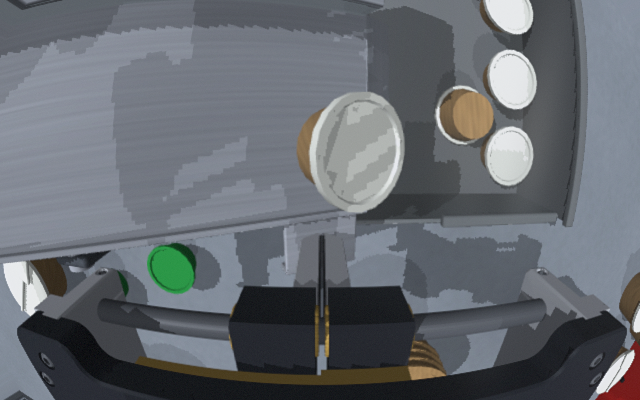

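View pics/c_side11.png

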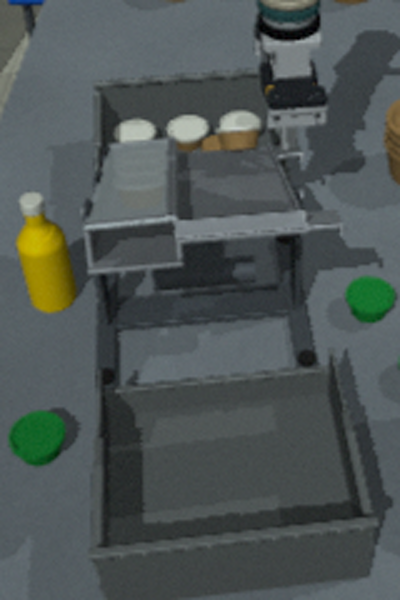

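One pot has dropped into the stock bin at (466,117), lying upside down. The second is just tipping off the lip at (357,152). I'll wait a moment.

Request:
{"method": "carry_out", "body": {
  "plan": [
    [[0.05, 0, 0], 0, 1],
    [[0, 0, 0], 0, 1],
    [[0, 0, 0], 0, 1],
    [[0, 0, 0], 0, 1],
    [[0, 0, 0], 0, 1],
    [[0, 0, 0], 0, 1],
    [[0, 0, 0], 0, 1],
    [[0, 0, 0], 0, 1]
  ]
}}

```text
t: 16.28
eef_pos: [0.4843, -0.1362, 0.1461]
orientation: [[-0.0, 0.992, 0.129], [-0.0, 0.129, -0.992], [-1.0, -0.0, 0.0]]
wrist_force: [-0.9, -0.3, 2.8]
width: 0.0007
```

```bash
python3 -c "
from h import *
st()
im=shot('wrist','w12')
im=shot('scene','sc12');crop(im,150,130,470,330,2.5,'c_scene12')"
```

```text
t 16.28 TCP loc mm [ -84.  -149.8  146.1] yaw 0.1297 F [-0.9 -0.3  2.8] w 0.001 q [-0.41  0.22  1.77 -0.    1.15  1.03]
```

View pics/w12.png

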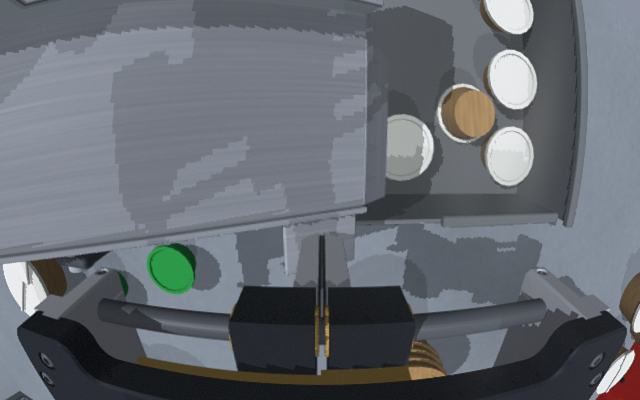

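View pics/c_scene12.png

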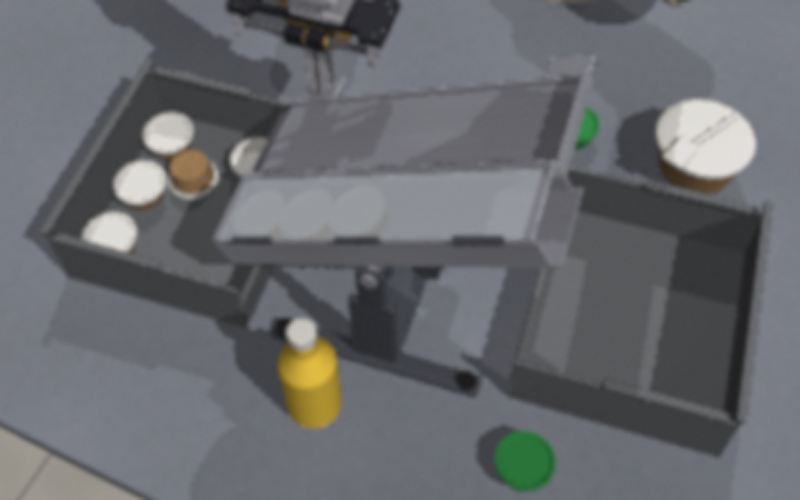

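Both spares are in the stock bin, and the three pots slid to the closed end under the lid. I'll let the tray come up slowly.

Request:
{"method": "carry_out", "body": {
  "plan": [
    [[-0.4, 0, 0], 0, 1],
    [[-0.5, 0, 0], 0, 1],
    [[-0.5, 0, 0], 0, 1],
    [[-0.5, 0, 0], 0, 1],
    [[-0.5, 0, 0], 0, 1],
    [[-0.5, 0, 0], 0, 1],
    [[-0.5, 0, 0], 0, 1],
    [[-0.5, 0, 0], 0, 1]
  ]
}}

```text
t: 17.05
eef_pos: [0.4843, -0.136, 0.2252]
orientation: [[0.0, 0.992, 0.129], [-0.0, 0.129, -0.992], [-1.0, 0.0, 0.0]]
wrist_force: [-1.2, 0.4, 0.5]
width: 0.0007
```

Request:
{"method": "carry_out", "body": {
  "plan": [
    [[-1, 0, 0], 0, 1],
    [[-1, 0, 0], 0, 1],
    [[-1, 0, 0], 0, 1],
    [[-1, 0, 0], 0, 1],
    [[0, 0, 0], 0, 1],
    [[0, 0, 0], 0, 1],
    [[0, 0, 0], 0, 1],
    [[0, 0, 0], 0, 1]
  ]
}}

```text
t: 17.72
eef_pos: [0.4835, -0.1358, 0.3027]
orientation: [[-0.003, 0.992, 0.129], [0.001, 0.129, -0.992], [-1.0, -0.002, -0.001]]
wrist_force: [-0.7, 0.3, 0.0]
width: 0.0001
```

```bash
python3 -c "
from h import *
st()
im=shot('wrist','w13')
im=shot('scene','sc13');crop(im,150,130,470,330,2.5,'c_scene13')"
```

```text
t 17.72 TCP loc mm [ -84.7 -149.3  302.7] yaw 0.1297 F [-0.7  0.3  0. ] w 0.0 q [-0.41  0.13  1.49 -0.    1.52  1.03]
```

View pics/w13.png

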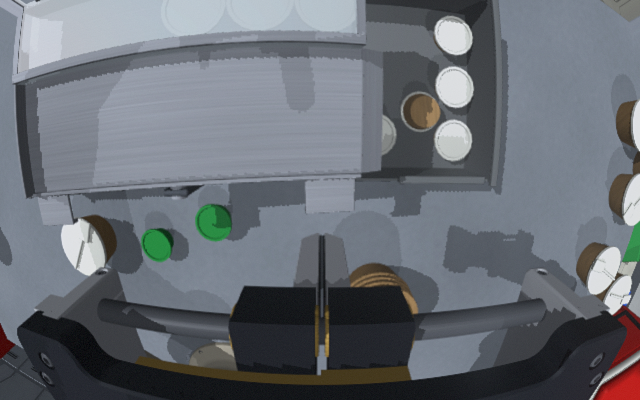

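View pics/c_scene13.png

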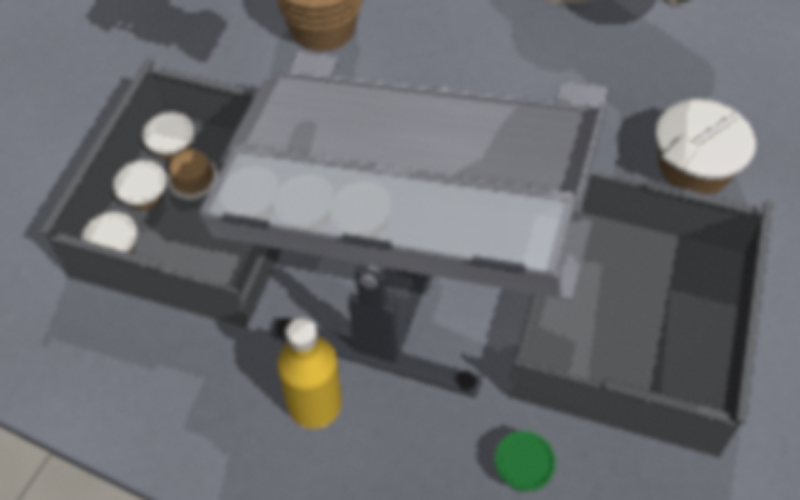

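Request:
{"method": "carry_out", "body": {
  "plan": [
    [[0, 0, -1], 0, 1],
    [[0, 0, -1], 0, 1],
    [[0, 0, -1], 0, 1],
    [[0, 0, -1], 0, 1],
    [[0, 0, -1], 0, 1],
    [[0, 0, -1], 0, 1],
    [[0, 0, -1], 0, 1],
    [[0, 0, -1], 0, 1]
  ]
}}

```text
t: 18.48
eef_pos: [0.463, 0.0235, 0.3033]
orientation: [[-0.002, 0.992, 0.129], [0.0, 0.129, -0.992], [-1.0, -0.001, -0.0]]
wrist_force: [0.1, -0.2, -0.2]
width: 0.0003
```

Request:
{"method": "carry_out", "body": {
  "plan": [
    [[0, 0, -1], 0, 1],
    [[0, 0, -1], 0, 1],
    [[0, 0, -1], 0, 1],
    [[0, 0, -1], 0, 1],
    [[0, 0, -1], 0, 1],
    [[0, 0, -1], 0, 1],
    [[0, 0, -1], 0, 1],
    [[0, 0, 0], 0, 1]
  ]
}}

```text
t: 19.15
eef_pos: [0.4446, 0.1641, 0.3032]
orientation: [[-0.002, 0.991, 0.133], [0.002, 0.133, -0.991], [-1.0, -0.002, -0.002]]
wrist_force: [0.4, -0.6, -0.3]
width: 0.0005
```

```bash
python3 -c "
from h import *
st()
im=shot('wrist','w14')"
```

```text
t 19.15 TCP loc mm [-84.4 153.  303.2] yaw 0.133 F [ 0.4 -0.6 -0.3] w 0.0 q [0.2  0.08 1.55 0.   1.51 1.64]
```

View pics/w14.png

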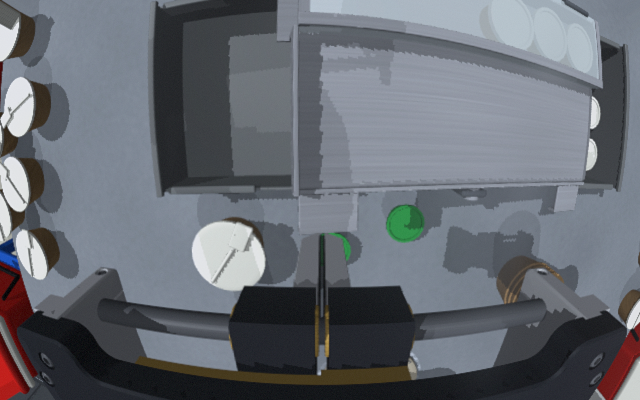

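The pour plate is at (328,212), right ahead of the fingers. The spare pots show in the stock bin and the bowl stands clear. I'll press slowly.

Request:
{"method": "carry_out", "body": {
  "plan": [
    [[1, 0, 0], 0, 1],
    [[1, 0, 0], 0, 1],
    [[1, 0, 0], 0, 1],
    [[0.7, 0, 0], 0, 1],
    [[0.4, 0, 0], 0, 1],
    [[0.4, 0, 0], 0, 1],
    [[0.4, 0, 0], 0, 1],
    [[0.4, 0, 0], 0, 1]
  ]
}}

```text
t: 19.87
eef_pos: [0.4457, 0.1615, 0.1981]
orientation: [[0.001, 0.992, 0.129], [0.001, 0.129, -0.992], [-1.0, 0.001, -0.001]]
wrist_force: [-1.9, 1.8, 4.6]
width: 0.0005
```

Request:
{"method": "carry_out", "body": {
  "plan": [
    [[0.3, 0, 0], 0, 1],
    [[0.3, 0, 0], 0, 1],
    [[0.3, 0, 0], 0, 1],
    [[0.15, 0, 0], 0, 1],
    [[0.15, 0, 0], 0, 1],
    [[0.12, 0, 0], 0, 1],
    [[0.12, 0, 0], 0, 1],
    [[0.12, 0, 0], 0, 1]
  ]
}}

```text
t: 20.53
eef_pos: [0.4463, 0.1609, 0.1671]
orientation: [[0.002, 0.992, 0.13], [-0.001, 0.13, -0.992], [-1.0, 0.002, 0.001]]
wrist_force: [-0.6, -1.3, 5.6]
width: 0.0004
```

```bash
python3 -c "
from h import *
st()
im=shot('wrist','w15')
im=shot('side','s15');crop(im,215,110,375,350,2.5,'c_side15')"
```

```text
t 20.53 TCP loc mm [-83.1 149.6 167.1] yaw 0.1301 F [-0.6 -1.3  5.6] w 0.0 q [ 0.2   0.16  1.8  -0.    1.18  1.64]
```

View pics/c_side15.png

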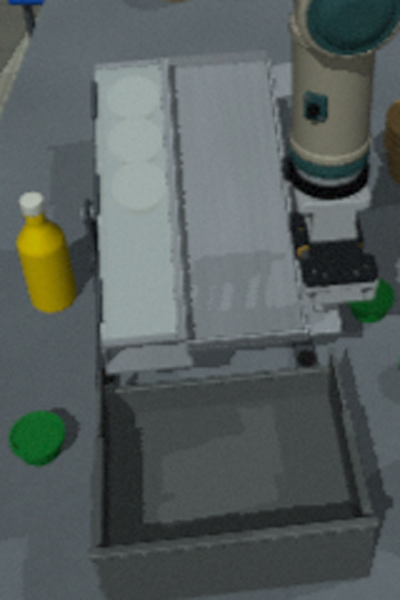

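The tray is tipping towards the delivery bin with the lid shut, and the pots are still at the back end. I'll keep going slowly.

Request:
{"method": "carry_out", "body": {
  "plan": [
    [[0.1, 0, 0], 0, 1],
    [[0.1, 0, 0], 0, 1],
    [[0.1, 0, 0], 0, 1],
    [[0.1, 0, 0], 0, 1],
    [[0.1, 0, 0], 0, 1],
    [[0.1, 0, 0], 0, 1],
    [[0.1, 0, 0], 0, 1],
    [[0.1, 0, 0], 0, 1]
  ]
}}

```text
t: 21.3
eef_pos: [0.4461, 0.1614, 0.1508]
orientation: [[0.001, 0.992, 0.129], [0.0, 0.129, -0.992], [-1.0, 0.001, 0.0]]
wrist_force: [1.1, -0.0, 5.2]
width: 0.0005
```

```bash
python3 -c "
from h import *
st()
im=shot('side','s16');crop(im,215,110,375,350,2.5,'c_side16')"
```

```text
t 21.3 TCP loc mm [-83.3 150.2 150.8] yaw 0.1296 F [ 1.1 -0.   5.2] w 0.001 q [ 0.2   0.18  1.82 -0.    1.14  1.64]
```

View pics/c_side16.png

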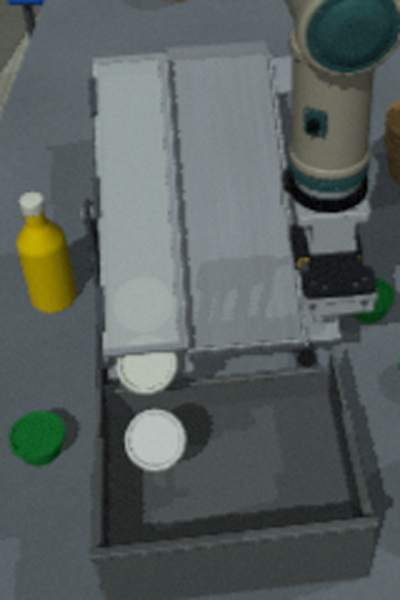

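The pots are pouring: one is falling into the bin, one is at the mouth and one is close behind. I'll wait.

Request:
{"method": "carry_out", "body": {
  "plan": [
    [[0.1, 0, 0], 0, 1],
    [[0.05, 0, 0], 0, 1],
    [[0, 0, 0], 0, 1],
    [[0, 0, 0], 0, 1],
    [[0, 0, 0], 0, 1],
    [[0, 0, 0], 0, 1],
    [[0, 0, 0], 0, 1],
    [[0, 0, 0], 0, 1]
  ]
}}

```text
t: 22.02
eef_pos: [0.4458, 0.1615, 0.148]
orientation: [[0.001, 0.992, 0.129], [0.0, 0.129, -0.992], [-1.0, 0.001, -0.0]]
wrist_force: [1.0, 1.1, 4.4]
width: 0.0005
```

```bash
python3 -c "
from h import *
st()
im=shot('side','s17');crop(im,215,110,375,350,2.5,'c_side17')"
```

```text
t 22.02 TCP loc mm [-83.6 150.3 148. ] yaw 0.1297 F [1.  1.1 4.4] w 0.001 q [ 0.2   0.18  1.83 -0.    1.14  1.64]
```

View pics/c_side17.png

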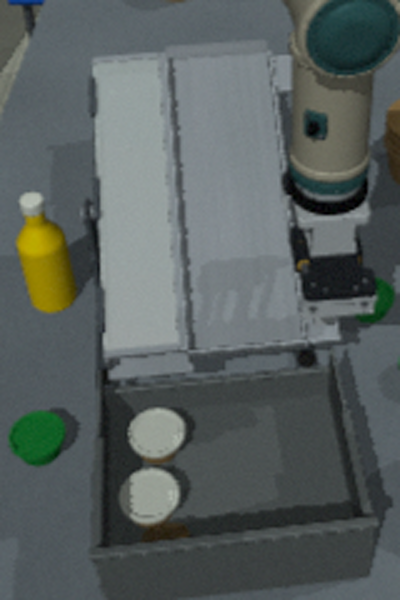

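Two white lids are in the delivery bin at (157,433) and (150,497), and a brown body shows under or behind at (165,530). The trough looks empty. I'll release the tray slowly and check.

Request:
{"method": "carry_out", "body": {
  "plan": [
    [[-0.4, 0, 0], 0, 1],
    [[-0.5, 0, 0], 0, 1],
    [[-0.5, 0, 0], 0, 1],
    [[-0.5, 0, 0], 0, 1],
    [[-0.5, 0, 0], 0, 1],
    [[-0.5, 0, 0], 0, 1],
    [[-0.5, 0, 0], 0, 1],
    [[-0.5, 0, 0], 0, 1]
  ]
}}

```text
t: 22.73
eef_pos: [0.4455, 0.1612, 0.2269]
orientation: [[0.0, 0.992, 0.129], [-0.0, 0.129, -0.992], [-1.0, 0.0, 0.0]]
wrist_force: [0.4, -0.6, -0.5]
width: 0.0005
```

Request:
{"method": "carry_out", "body": {
  "plan": [
    [[-1, 0, 0], 0, 1],
    [[-1, 0, 0], 0, 1],
    [[-1, -0.5, 0], 0, 1],
    [[-1, -0.5, 0], 0, 1],
    [[-1, -0.5, 0], 0, 1],
    [[0, -0.5, 0], 0, 1],
    [[0, 0, 0], 0, 1],
    [[0, 0, 0], 0, 1]
  ]
}}

```text
t: 23.4
eef_pos: [0.4052, 0.1561, 0.3253]
orientation: [[-0.0, 0.992, 0.129], [-0.0, 0.129, -0.992], [-1.0, -0.0, 0.0]]
wrist_force: [-0.2, 0.2, -0.4]
width: 0.0005
```

```bash
python3 -c "
from h import *
st()
im=shot('wrist','w18')
im=shot('side','s18');crop(im,215,110,375,350,2.5,'c_side18');crop(im,250,255,365,345,6.5,'c_side18b')
im=shot('scene','sc18');crop(im,150,130,470,330,2.5,'c_scene18')"
```

```text
t 23.4 TCP loc mm [-124.5  150.2  325.3] yaw 0.1298 F [-0.2  0.2 -0.4] w 0.0 q [ 0.21  0.01  1.57 -0.    1.56  1.65]
```

View pics/w18.png

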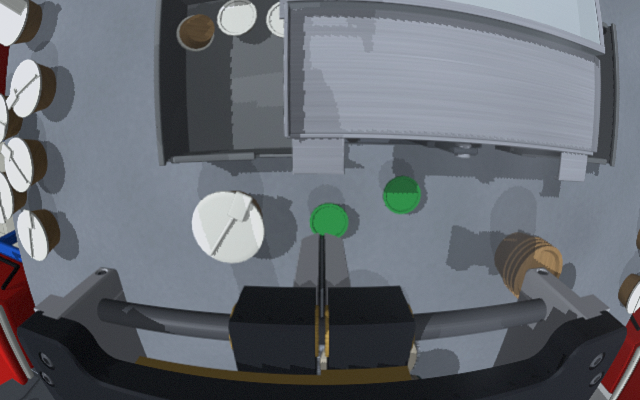

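View pics/c_side18b.png

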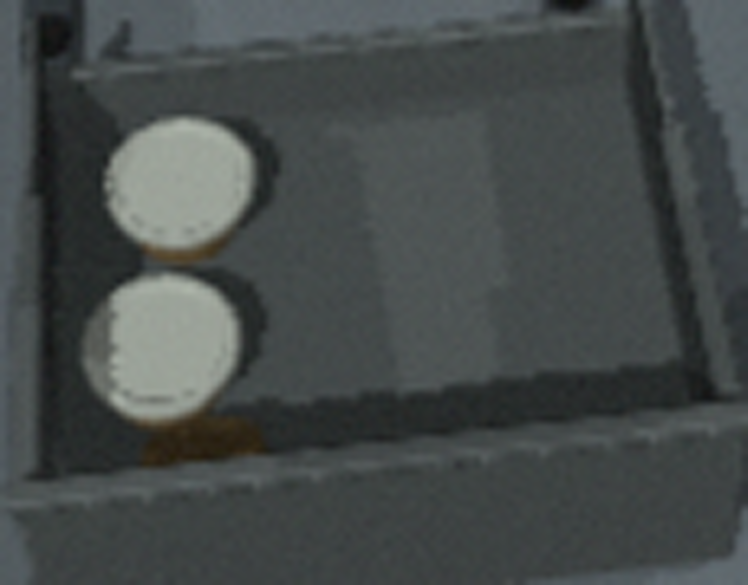

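View pics/c_scene18.png

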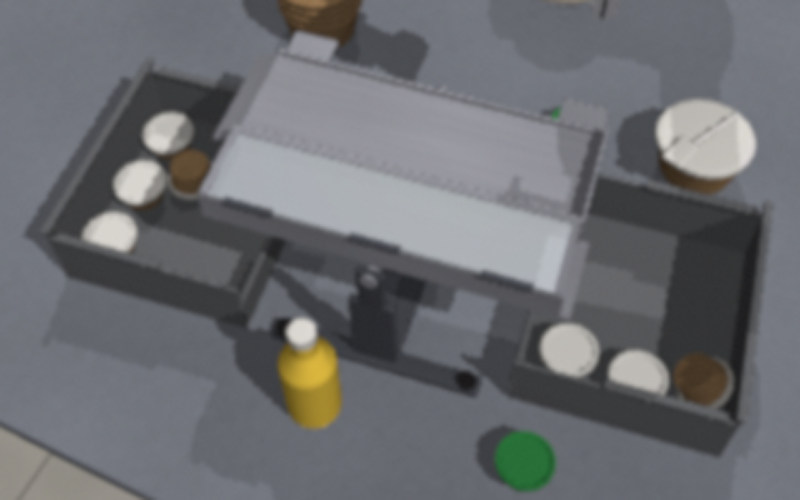

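View pics/c_side18.png

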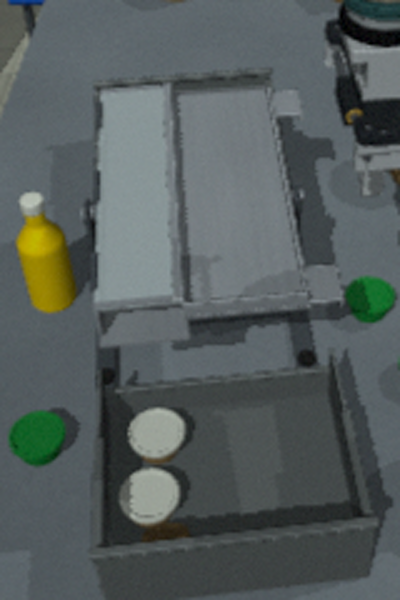

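Three pots are in the delivery bin, one of them upside down. The tray is level, empty and shut. Last, I'll check every pot against the limits, including the spare under the lip.

```bash
python3 -c "
from h import *
o=monitor.get_obs(); o12=dict(o); 
o12['eef_pos']=np.array([.4843,-.1362,.1461])
P=np.array([38,0,0])
print('spares', loc(wonz(o12,408,147,.04))-P, loc(wonz(o12,465,113,.03))-P)
print('delivery scene', [(loc(onz('scene',150+u/2.5,130+v/2.5,z))-P).tolist() for u,v,z in [(570,348,.04),(638,372,.04),(703,380,.03)]])
print('delivery side', [(loc(onz('side',250+u/6.5,255+v/6.5,.04))-P).tolist() for u,v in [(180,182),(165,345)]])
st()"
```

```text
spares [ -68.5 -227.8   40. ] [ -33.7 -288.1   30. ]
delivery scene [[69.9, 201.0, 40.0], [75.2, 275.6, 40.0], [57.900000000000006, 343.9, 30.0]]
delivery side [[66.2, 208.1, 40.0], [73.9, 284.1, 40.0]]
t 23.55 TCP loc mm [-124.   150.2  324.6] yaw 0.1295 F [ 0.3  0.1 -0.3] w 0.0 q [ 0.21  0.02  1.57 -0.    1.56  1.65]
```

All the pots are inside their limits and the arm is clear of everything, so I'm handing the job in.

```bash
python3 -c "
from station import ticket
print(ticket.close_job())"
```

```text
the job is handed in; nothing more can be done
None
```

The job is done and handed in at about 23.6 s of the 72 s allowed; no verdict was reported. I swept the three middle pots into the trough and shut the lid, pressing it down with 14 N. I then tipped the two spare pots into the stock bin, and poured the three out into the delivery bin.

My last checks, with positions in mm from the pivot (x, y):

- **Delivery bin:** three pots at about (70, 201), (75, 276) and (58, 344), all inside the limits. The last one landed upside down.
- **Stock bin:** two spares at about (-68, -228) and (-34, -288), both inside the limits. The second landed upside down. I last saw the first while the tray was still tipped; part of it showed once the tray came up, but in the final views it is hidden under the lip.
- **Tray and lid:** the tray looked level and empty, and the lid shut. I judged this from the camera pictures, as there is no joint reading.
- **Bystanders and arm:** I saw no change in the bowl, the stack of bowls or the bottle, though I did not measure them. The arm was clear of everything, with about 0 N at the wrist.

The scene and side cameras disagreed by up to 9 mm on the two delivery pots that both could see. No check failed.

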